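# Lay the next crosswise layer of tapered ingots on a skid

## Task

Finish the second layer of ingots on the skid, crosswise over the first like the one already laid there. Lay the standing ingot in the middle with its broad face up, nested snugly against the ingot already there, and lay the ingot from the table on its other side with its broad face down, nested snugly against the middle one, so that the three lie flat and parallel with their ends even with the skid's stack. Do not let an ingot topple or tumble, keep the laid one against the end board, and leave the other things on the table where they are.

Things in the scene. Friction and masses are not known exactly. Their poses are not given: they have to be found in the camera images.
- layer (a point): Centre of the flat top, 54 mm above the table, of the first layer: three ingots fixed on a wooden skid (190 x 192 mm), 163 mm along this frame's x and 170 mm along y (81 mm to +y, 89 mm to -y of this point), their lengths along y. The second layer's ingots lie along x. At the +y edge, the one nearest the robot, stands an end board, inner face 82.5 mm from this point, top 22 mm above it.
- ingot_c_center (a point): Centre of the second-layer ingot already laid: loose, along x on the first layer, broad face down, against the end board (about 54 mm to +y of the layer's centre). x: its length; z: from broad to narrow face. All ingots are alike: cast aluminium, 170 mm long, 0.55 to 0.85 kg. Two side by side with opposite faces up nest to a centre distance of 53.3 mm, sloping sides touching.
- ingot_a_center (a point): Centre (15 mm up) of a loose ingot lying on the table, broad face down. x: its length; y: its width; z: from the broad face (56 mm wide) to the narrow face (40 mm wide), 30 mm apart. The sides are square to the broad face for the first 12 mm from it (56 mm wide there, good to grip), then slope in evenly to the narrow face. The ends are square. On the layer an ingot slides at about 3 to 6 N.
- ingot_b_center (a point): Centre (85 mm up) of a loose ingot of the same shape standing on one end on the table, 170 mm tall, its broad face turned roughly to the robot's left. z: its length (up at the start); x: from the broad to the narrow face (-x is the way the broad face looks); y: its width. It topples if leaned more than about 10 degrees.
- ingot_a: the lying ingot's body; origin at the centre of its broad face, axes as its centre's
- ingot_b: the standing ingot's body; origin at the centre of its lower end, axes as its centre's
- ingot_c: the already laid ingot's body; origin at the centre of its broad face, axes as its centre's
- tape_roll: Bystander, loose: roll of packing tape lying flat, 100 mm across, 48 mm high, open in the middle; origin under its middle. Leave it alone.
- tape_measure: Bystander, loose: tape measure lying flat, 75 x 62 x 35 mm; origin under its middle. Leave it alone.
- carton_small: Bystander, loose: closed carton, 100 x 140 x 50 mm; origin under its middle. Leave it alone.
- carton_tall: Bystander, loose: closed carton, 110 x 110 x 130 mm; origin under its middle. Leave it alone.
- scanner: Bystander, loose: hand-held code scanner, 105 x 55 x 45 mm; origin under its middle. Leave it alone.
- glue_bottle: Bystander, loose: white bottle, 60 mm across, 120 mm high; origin under its middle. Leave it alone.
There are look-alikes about, which are no part of the job. Leave any blue look-alike of the ingot_b alone.

How it is judged:
By the outcome, as a careful person would: the job done as asked, in the order asked, and still so for the second after the job is handed in, with the robot touching nothing.
It also fails if it takes over 72 s, if anything falls off the work surface, if the arm or the gripper's body presses on something with over 40 N, if the wrist force passes 120 N, or if a joint passes its speed limit or range.

## Robot

A 7-joint arm with a two-finger parallel gripper is mounted at the origin on the work surface. World frame = base frame: x ahead of the robot, y to its left, z up, the work surface at z = 0. Lengths are in m, angles in rad, forces in N, time in s.
With the tool pointing down it reaches from about 0.425 to 0.925 m from the base axis. Payload 6.8 kg.
Tool frame: the origin (TCP) lies midway between the tips of the shut fingers; the grasp point (between the pads) lies 19 mm behind it; y points along the fingers, z is the direction in which the jaws open and shut, and the axes are right-handed (so a half turn about y gives the same grasp; the last joint's range is limited). The gripper opens to 88 mm and grips with 3 to 60 N. Pads are 20 mm wide; open, the fingers measure 115 mm over their backs; the gripper's body (75 mm by 178 mm) begins 61 mm behind the grasp point.
Start: joints at [1.079, 0.477, 0.022, 1.555, -0.011, 1.109, -0.083], TCP at [0.253, -0.626, 0.223] pointing down, gripper open.
Joint ranges: [-2.96, 2.96], [-0.34, 2.1], [-1.41, 1.46], [0.24, 2.44], [-1.37, 4.51], [0.17, 1.92], [-2.96, 2.96]. Speed limits (rad/s): [2.39, 2.39, 3.14, 3.14, 3.14, 3.14, 3.14].

## Interface

Orientations are given as [roll, pitch, yaw] about the fixed x, y, z axes, in that order (R = Rz(yaw) Ry(pitch) Rx(roll)).
In Python, from workcell import bot gives the robot as it stands.
- The arm moves only by the tool carry_out, never from a script. Its argument "increments" is one flat list of numbers, 6 for each row, row after row: the shift along the tool's x, y, z in m, then the turn, a rotation vector about the tool's x, y, z in rad. In form: [dx, dy, dz, ax, ay, az, dx, dy, dz, ax, ay, az, ...]. A call has 1 to 5 rows; each row is the pose to reach, as a shift and turn from the pose commanded when the call began, along the tool's axes at that moment; what a row does not reach only later rows make up. A row lasts 1/12 s, in which the tool goes at most 41.7 mm and 7.16 degrees, less where a joint would pass 70% of its speed; a pose out of reach is approached as far as the arm can. A call with a gripper value outside its range is refused whole. "grip" is the opening in per cent of the stroke, from 0 (shut) to 100 (fully open), set as the call begins (left out, the last holds). The fingers move at their own pace and stop on an object; "newtons" is the grip in N (left out, the last holds). Time passes only in rows, so rows that repeat a pose let the fingers close. It gives the time, the measured TCP pose, the force and the opening at its end, in the units of the state.
- bot.sense(): the state, without advancing time (a new reading comes with each control period).
- bot.capture(name): name is "scene" or "side" or "wrist"; returns the picture (400x640x3 uint8, red, green, blue); there is no depth.
- bot.camera_params(name): a dict with "vfov" (degrees; the focal length in pixels is half the picture's height over the tangent of half this angle, whatever the lens; pixels are square), "cx", "cy" (the principal point, pixels), "k1" (the pictures are not rectified: a ray, as slopes to the right and down, at radius r is drawn at 1 + k1 r^2 times it, then the intrinsics apply), "xyz" and "attitude" of the camera in the world. Camera axes: x right, y down, z forward; pixel columns grow to the right and rows downward; lengths in m; the calibration is good to about 2 mm. A picture is of the moment at which its call begins: read the wrist's pose just before it. camera_params takes no time and is no camera call; for the wrist camera it gives the pose at the moment of the call.
- bot.finish_job(): hands the job in, once; it reports no verdict.
The state is a dict: "clock": time; "joint_pos": joint angles; "joint_vel": joint speeds; "joint_efforts": joint torques, N m; "eef_pos": TCP position; "eef_rot": TCP orientation; "wrist_force": force on the tool from outside, world axes, zero at the start; "torque": the same for the moment, N m; "gripper_width": opening from 0.0 (shut) to 1.0 (fully open).
Only numpy, scipy, OpenCV 4.12 (cv2) and the standard library are available. Lean on these libraries where they do the work, as an engineer would, in place of code of your own. Each camera call takes 0.05 s, during which the arm holds its last target.

## Working session

There is one attempt and no reset: what is moved stays moved. The work goes in short steps, Python scripts to look and compute and a tool call to move; the robot and the scene stay as the last step left them, time stands still between calls to the robot, and variables do not carry over. Pictures are saved under pics/ and viewed, and the job is handed in when it is done.

Besides the shell and the picture viewer there is one more tool, called after ">>>" as name(argument=value, ...), one argument or row to a line, values as JSON. carry_out: Moves the arm, as the interface text tells. Its arguments: {"type":"object","properties":{"increments":{"type":"array"},"grip":{"type":"number"},"newtons":{"type":"number"}},"required":["increments"]}

```bash
ls; mkdir -p pics; python3 - <<'E'
from workcell import bot
import cv2
s=bot.sense(); print({k:s[k] for k in('clock','eef_pos','eef_rot','wrist_force','gripper_width')})
for n in('scene','side','wrist'):
    p=bot.camera_params(n); print(n,p)
    im=bot.capture(n); cv2.imwrite(f'pics/{n}0.png',im[:,:,::-1])
E
```

```text
pics
{'clock': 0.0, 'eef_pos': array([ 0.25250123, -0.62536158,  0.22170733]), 'eef_rot': array([-1.57258854e+00, -1.45051336e-04, -2.75776989e+00]), 'wrist_force': array([ 0.87953579, -0.60186228,  0.07013065]), 'gripper_width': 1.0032863908895355}
scene {'vfov': 45.540249053460805, 'cx': 317.04337986457233, 'cy': 202.73885453539995, 'k1': 0.04349791399154796, 'xyz': array([ 1.48035656, -0.57807794,  1.37189134]), 'attitude': array([-2.45239755,  0.01069432,  0.98591109])}
side {'vfov': 57.77971988719861, 'cx': 325.882626087213, 'cy': 200.24425192522634, 'k1': -0.0450515095512785, 'xyz': array([0.58559701, 0.9304518 , 0.6489183 ]), 'attitude': array([-2.1017988 ,  0.02230629,  3.13150086])}
wrist {'vfov': 64.9846645719343, 'cx': 317.3719064646254, 'cy': 196.14661011988326, 'k1': 0.004421297072210412, 'xyz': array([ 0.32113943, -0.59759523,  0.38414241]), 'attitude': array([ 2.87195825e+00,  1.82947319e-03, -1.18589838e+00])}
```

View pics/scene0.png

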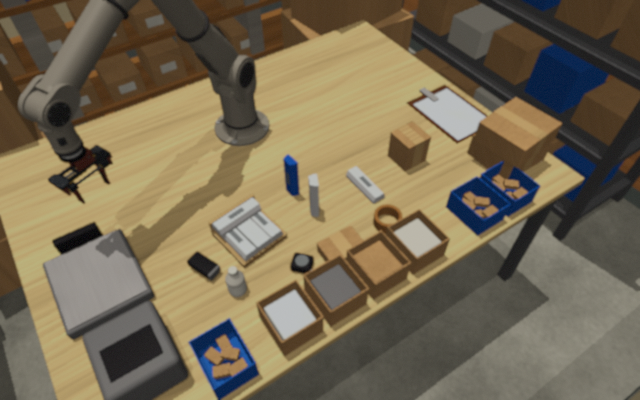

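View pics/side0.png

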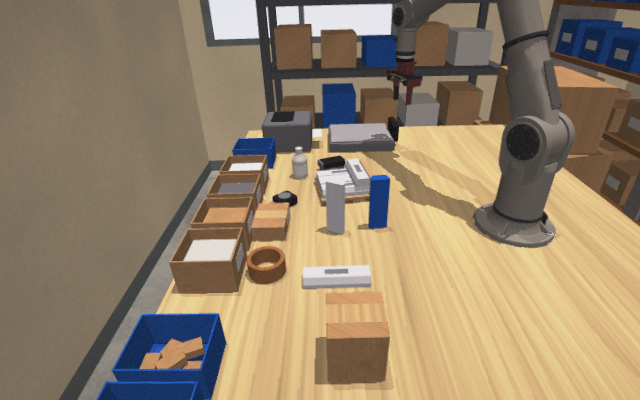

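View pics/wrist0.png

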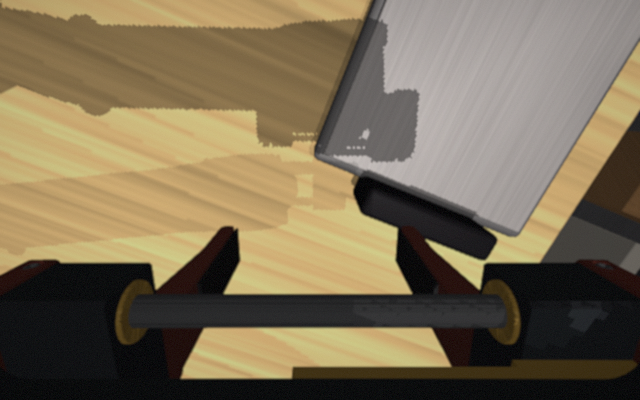

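```bash
cat > h.py <<'E'
import numpy as np, cv2
from scipy.spatial.transform import Rotation as R
from scipy.optimize import least_squares
def K(p):
    f=200/np.tan(np.radians(p['vfov'])/2); return f
def proj(p,X):
    X=np.atleast_2d(X); Rm=R.from_euler('xyz',p['attitude']).as_matrix()
    c=(X-p['xyz'])@Rm; s=c[:,:2]/c[:,2:]; r2=(s**2).sum(1,keepdims=True)
    return s*(1+p['k1']*r2)*K(p)+[p['cx'],p['cy']]
def ray(p,uv):
    d=(np.atleast_2d(uv).astype(float)-[p['cx'],p['cy']])/K(p); s=d.copy()
    for _ in range(20): s=d/(1+p['k1']*(s**2).sum(1,keepdims=True))
    v=np.c_[s,np.ones(len(s))]@R.from_euler('xyz',p['attitude']).as_matrix().T
    return v
def atz(p,uv,z):
    v=ray(p,uv); return p['xyz']+v*((z-p['xyz'][2])/v[:,2])[:,None]
def crop(im,u0,v0,u1,v1,k,name,grid=10):
    c=cv2.resize(im[v0:v1,u0:u1,::-1],None,fx=k,fy=k,interpolation=cv2.INTER_CUBIC)
    for u in range((u0//grid+1)*grid,u1,grid):
        cv2.line(c,((u-u0)*k,0),((u-u0)*k,6),(0,0,255),1); cv2.putText(c,str(u),((u-u0)*k-10,16),0,.35,(0,0,255),1)
    for v in range((v0//grid+1)*grid,v1,grid):
        cv2.line(c,(0,(v-v0)*k),(6,(v-v0)*k),(0,0,255),1); cv2.putText(c,str(v),(8,(v-v0)*k+4),0,.35,(0,0,255),1)
    cv2.imwrite(name,c)
E
python3 - <<'E'
import cv2;from h import *
im=cv2.imread('pics/scene0.png')[:,:,::-1]; crop(im,200,140,400,280,4,'pics/sc_crop.png')
im=cv2.imread('pics/side0.png')[:,:,::-1]; crop(im,290,145,410,295,4,'pics/si_crop.png')
E
```

```text
(no output)
```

View pics/sc_crop.png

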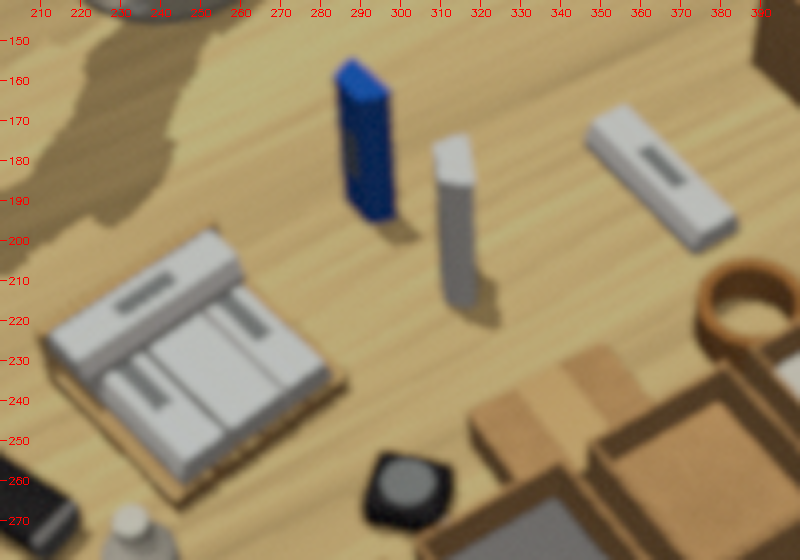

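View pics/si_crop.png

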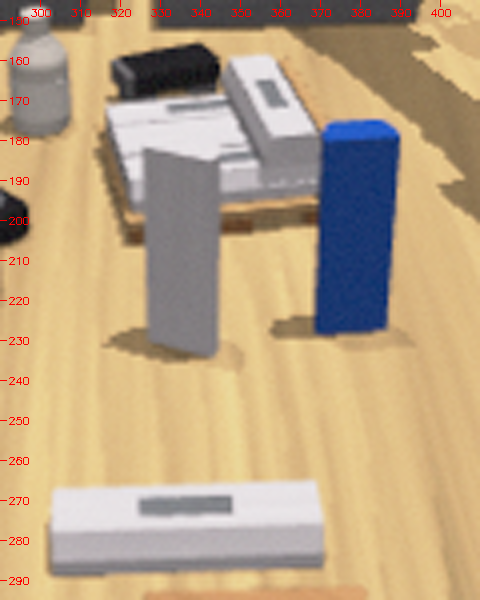

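```bash
python3 - <<'E'
from workcell import bot
from h import *
S=bot.camera_params('scene');D=bot.camera_params('side')
np.set_printoptions(precision=4,suppress=True)
def px(c,u0,v0,k=4): return np.array(c)/k+[u0,v0]
sc=lambda c: px(c,200,140); si=lambda c: px(c,290,145)
print('layer top R,B', atz(S,sc([[328,370],[183,468]]),.054))
print('c top corners L,B?,R,T', atz(S,sc([[47,336],[82,362],[240,262],[212,230]]),.084))
print('b top scene', atz(S,sc([[432,148],[467,135],[474,178],[440,182]]),.17))
print('b base scene', atz(S,sc([[446,300],[474,304]]),0))
print('b top side', atz(D,si([[145,148],[218,160]]),.17), 'base',atz(D,si([[150,342],[216,356]]),0))
print('blue top', atz(S,sc([[335,75],[354,60],[390,95],[370,98]]),.17), atz(D,si([[322,138],[399,138]]),.17))
print('a top scene', atz(S,sc([[586,125],[625,103],[735,215],[697,237]]),.03))
print('a side bottom', atz(D,si([[50,574],[324,566]]),0),atz(D,si([[50,490],[318,482]]),.03))
print('board/c side', atz(D,si([[228,62],[270,57],[318,138],[265,146]]),.084))
print('tape', atz(S,[[387,212]],.048),'carton', atz(S,[[410,130]],.13),'meas',atz(S,[[302,262]],.035))
print('tm tapefar', atz(S,[[340,235]],.05))
E
```

```text
layer top R,B [[ 0.6099 -0.1619  0.054 ]
 [ 0.6285 -0.3113  0.054 ]]
c top corners L,B?,R,T [[ 0.4664 -0.3502  0.084 ]
 [ 0.5075 -0.3378  0.084 ]
 [ 0.4869 -0.1755  0.084 ]
 [ 0.4411 -0.1782  0.084 ]]
b top scene [[ 0.535  -0.0046  0.17  ]
 [ 0.5392  0.0285  0.17  ]
 [ 0.5837  0.0061  0.17  ]
 [ 0.5715 -0.0201  0.17  ]]
b base scene [[ 0.5668 -0.015   0.    ]
 [ 0.5849  0.0036  0.    ]]
b top side [[0.586  0.0119 0.17  ]
 [0.535  0.0328 0.17  ]] base [[0.5858 0.0103 0.    ]
 [0.5358 0.0309 0.    ]]
blue top [[ 0.4134 -0.0283  0.17  ]
 [ 0.4068 -0.0046  0.17  ]
 [ 0.4615 -0.001   0.17  ]
 [ 0.4548 -0.0174  0.17  ]] [[0.4585 0.003  0.17  ]
 [0.4035 0.0059 0.17  ]]
a top scene [[0.4829 0.2014 0.03  ]
 [0.4803 0.2499 0.03  ]
 [0.6525 0.2486 0.03  ]
 [0.6539 0.2033 0.03  ]]
a side bottom [[0.652  0.2597 0.    ]
 [0.4799 0.2585 0.    ]] [[0.6523 0.2149 0.03  ]
 [0.4798 0.2134 0.03  ]]
board/c side [[ 0.5058 -0.3244  0.084 ]
 [ 0.4653 -0.3336  0.084 ]
 [ 0.4391 -0.1637  0.084 ]
 [ 0.4851 -0.1514  0.084 ]]
tape [[0.7366 0.1939 0.048 ]] carton [[0.5177 0.4715 0.13  ]] meas [[ 0.7373 -0.1627  0.035 ]]
tm tapefar [[ 0.7266 -0.0022  0.05  ]]
```

The pictures show the grey standing ingot at scene (315,195), with its top at (313,177). The blue look-alike is at (290,188). Ingot_a lies at (360,180), and the skid with ingot_c is at (250,240). The grey one at (315,195) is ingot_b, because the description rules out the blue one, and the 4x crops confirm its broad face looks to +y. Next I'll get a closer look at the skid.

```bash
cat >> h.py <<'E'
np.set_printoptions(precision=4,suppress=True)
def Rt(point,jaw):
    # tool rotation with y=point (finger direction), z=jaw
    y=np.array(point,float);y/=np.linalg.norm(y); z=np.array(jaw,float); z-=y*(z@y); z/=np.linalg.norm(z)
    return np.c_[np.cross(y,z),y,z]
def plan(bot,pos,Rm=None,verbose=True):
    s=bot.sense(); R0=R.from_euler('xyz',s['eef_rot']).as_matrix()
    d=R0.T@(np.array(pos)-s['eef_pos']); rv=np.zeros(3) if Rm is None else R.from_matrix(R0.T@Rm).as_rotvec()
    if verbose: print('shift',d.round(4),'rotvec',rv.round(4),'rows',round(max(np.linalg.norm(d)/.0417,np.degrees(np.linalg.norm(rv))/7.16),1))
    return d,rv
E
python3 - <<'E'
from workcell import bot
from h import *
s=bot.sense(); print(R.from_euler('xyz',s['eef_rot']).as_matrix())
plan(bot,[.40,-.28,.37],None)
plan(bot,[.40,-.28,.37],Rt([0,0,-1],[-.14,.99,0]))
plan(bot,[.40,-.28,.37],Rt([0,0,-1],[.14,-.99,0]))
E
```

```text
[[-0.9272 -0.0006  0.3745]
 [-0.3745  0.0012 -0.9272]
 [ 0.0001 -1.     -0.0014]]
shift [-0.266  -0.1477 -0.2653] rotvec [0. 0. 0.] rows 9.7
shift [-0.266  -0.1477 -0.2653] rotvec [ 0.0004 -2.8982 -0.002 ] rows 23.2
shift [-0.266  -0.1477 -0.2653] rotvec [0.0014 0.2434 0.0003] rows 9.7
```

>>> carry_out(
  increments=[-0.133,-0.074,-0.133,0,0.12,0,-0.133,-0.074,-0.133,0,0.12,0,-0.133,-0.074,-0.133,0,0.12,0,-0.133,-0.074,-0.133,0,0.12,0,-0.133,-0.074,-0.133,0,0.12,0],
)

```text
clock: 0.57
eef_pos: [0.3273, -0.4502, 0.2974]
eef_rot: [-1.571, 0.0, -2.876]
wrist_force: [-0.2, -0.9, 0.2]
gripper_width: 0.998
```

>>> carry_out(
  increments=[-0.1,-0.074,-0.15,0,0.12,0,-0.1,-0.074,-0.15,0,0.12,0,-0.1,-0.074,-0.15,0,0.12,0,-0.1,-0.074,-0.15,0,0.12,0,-0.1,-0.074,-0.15,0,0.12,0],
)

```text
clock: 0.98
eef_pos: [0.385, -0.2783, 0.3722]
eef_rot: [-1.57, 0.002, -2.994]
wrist_force: [1.4, 0.2, 0.2]
gripper_width: 0.996
```

```bash
python3 - <<'E'
from workcell import bot
from h import *
import json
s=bot.sense(); print(s['clock'],s['eef_pos'],s['joint_pos'],s['wrist_force'])
p=bot.camera_params('wrist'); print(p)
im=bot.capture('wrist'); cv2.imwrite('pics/w1.png',im[:,:,::-1])
import pickle; pickle.dump(p,open('w1.pkl','wb'))
E
```

```text
0.9833 [ 0.385  -0.2783  0.3722] [ 0.6332  0.0328 -0.142   1.7963  0.0043  1.3113 -0.9335] [1.3953 0.2285 0.2381]
{'vfov': 64.9846645719343, 'cx': 317.3719064646254, 'cy': 196.14661011988326, 'k1': 0.004421297072210412, 'xyz': array([ 0.4577, -0.2668,  0.5347]), 'attitude': array([ 2.8736, -0.0002, -1.4226])}
```

View pics/w1.png

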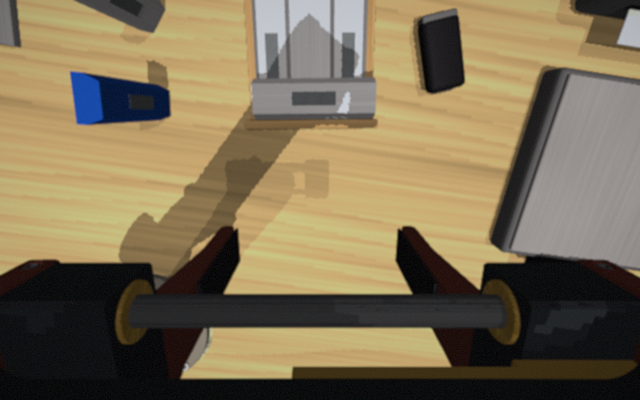

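>>> carry_out(
  increments=[-0.125,0,0.0,0,0.0,0,-0.125,0,0.0,0,0.0,0,-0.125,0,0.0,0,0.0,0,-0.125,0,0.0,0,0.0,0],
)

```text
clock: 1.37
eef_pos: [0.5136, -0.2603, 0.3687]
eef_rot: [-1.574, 0.001, -2.991]
wrist_force: [-0.6, 1.1, 0.3]
gripper_width: 1.003
```

```bash
python3 - <<'E'
from workcell import bot
from h import *
s=bot.sense(); print(s['clock'],s['eef_pos'],s['joint_pos'])
p=bot.camera_params('wrist'); 
im=bot.capture('wrist'); cv2.imwrite('pics/w2.png',im[:,:,::-1])
import pickle; pickle.dump(p,open('w2.pkl','wb'))
crop(im,230,50,400,210,4,'pics/w2c.png')
crop(im,0,0,640,400,1,'pics/w2f.png',50)
E
```

```text
1.3667 [ 0.5136 -0.2603  0.3687] [ 0.526   0.2215 -0.1987  1.5886  0.0411  1.3362 -1.0973]
```

View pics/w2f.png

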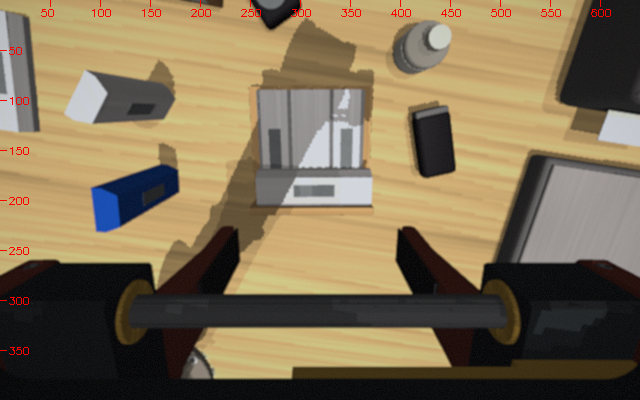

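View pics/w2c.png

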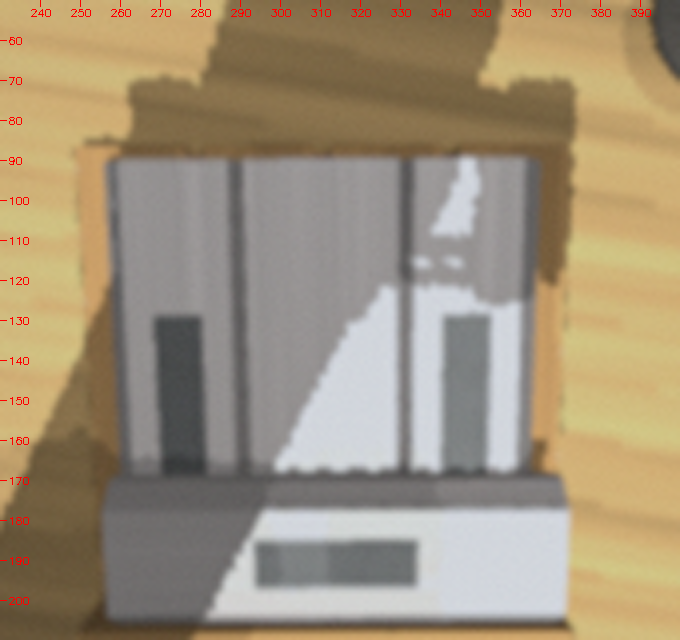

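```bash
python3 - <<'E'
from h import *
import pickle
p=pickle.load(open('w2.pkl','rb'))
from workcell import bot
q=bot.camera_params('wrist'); print(p['xyz']-q['xyz'])
g=lambda a:np.array(a)/4+[230,50]
# layer: dark strip inner/outer
L=atz(p,g([[117,157],[527,157]]),.054); print('layer far narrow corners',L, np.linalg.norm(L[0]-L[1]))
e1=atz(p,g([[122,180],[130,470]]),.054); print('left strip inner edge',e1)
seam=atz(p,g([[242,160],[247,470]]),.054);seam2=atz(p,g([[401,160],[399,470]]),.054);
rt=atz(p,g([[526,160],[520,470]]),.054)
for n,e in(('l',e1),('s1',seam),('s2',seam2),('r',rt)):
    d=e[0]-e[1]; print(n,e.tolist(),np.degrees(np.arctan2(d[1],d[0])))
c=atz(p,g([[103,620],[568,622],[569,508],[104,508]]),.084); print('c top',c)
print(np.linalg.norm(c[0]-c[1]),np.linalg.norm(c[1]-c[2]),np.linalg.norm(c[0]-c[3]),'yaw',np.degrees(np.arctan2(*(c[0]-c[1])[[1,0]])),np.degrees(np.arctan2(*(c[3]-c[2])[[1,0]])),c.mean(0))
E
```

```text
[ 0.0028  0.0016 -0.    ]
layer far narrow corners [[ 0.6016 -0.1604  0.054 ]
 [ 0.624  -0.3063  0.054 ]] 0.14762089009112414
left strip inner edge [[ 0.594  -0.163   0.054 ]
 [ 0.4888 -0.177   0.054 ]]
l [[0.5940365648254957, -0.1629804383312532, 0.05399999999999999], [0.4887879504072372, -0.17702711521993597, 0.05399999999999999]] 7.601879212302594
s1 [[0.6074291203548504, -0.2050298323821525, 0.05399999999999999], [0.4956346344522488, -0.22149278063986955, 0.05399999999999999]] 8.37721464221058
s2 [[0.6160981414927399, -0.26165832879848144, 0.05399999999999999], [0.5045194643776946, -0.27922866389017953, 0.05399999999999999]] 8.948901828915627
r [[0.6228934728688461, -0.30614246424053493, 0.05399999999999999], [0.5115821228616877, -0.3251506996151104, 0.05399999999999999]] 9.690716420175692
c top [[ 0.4372 -0.1776  0.084 ]
 [ 0.4628 -0.3487  0.084 ]
 [ 0.5053 -0.3405  0.084 ]
 [ 0.4796 -0.1737  0.084 ]]
0.17301628516373188 0.04327377138188988 0.04260286429390232 yaw 98.51520723039997 98.7540792566655 [ 0.4712 -0.2601  0.084 ]
```

```bash
cat > fk.py <<'E'
from h import *
data=[([1.079,0.477,0.022,1.555,-0.011,1.109,-0.083],[0.25250123,-0.62536158,0.22170733],[-1.57258854,-.000145,-2.75776989]),
([0.6332,0.0328,-0.142,1.7963,0.0043,1.3113,-0.9335],[0.385,-0.2783,0.3722],[-1.570,.002,-2.994]),
([0.526,0.2215,-0.1987,1.5886,0.0411,1.3362,-1.0973],[0.5136,-0.2603,0.3687],[-1.574,.001,-2.991])]
def fk(q,P,sg):
    d1,d2,d3,d4,a,e,o1,o7=P
    T=np.eye(3);p=np.zeros(3)
    ax=['z','y','z','y','z','y','z']
    off=[o1,0,0,0,0,0,o7]
    tr=[[0,0,d1],[0,0,0],[a,0,d2],[-a,0,0],[0,0,d3],[e,0,0],[0,0,d4]]
    # translation applied: after joint i rotate then tr
    tr=[[0,0,d1],[0,0,d2],[a,0,0],[-a,0,0],[0,0,d3],[e,0,0],[0,0,d4]]
    for i in range(7):
        T=T@R.from_euler(ax[i],sg[i]*q[i]+off[i]).as_matrix(); p=p+T@np.array(tr[i])
    # tool: approach z -> tool y
    M=np.array([[1,0,0],[0,0,1],[0,-1,0]]).T  # cols: tool x,y,z in flange
    M=np.c_[[1,0,0],[0,0,1],[0,-1,0]]
    return p,T@M
E
cat > fit.py <<'E'
from fk import *
import itertools
best=[]
for s in itertools.product([1,-1],repeat=4):
    sg=[s[0],1,s[1],1,s[2],1,s[3]]
    def res(P):
        r=[]
        for q,p,e in data:
            pp,T=fk(q,P,sg); r+=list((pp-p)*1000); r+=list(R.from_matrix(T.T@R.from_euler('xyz',e).as_matrix()).as_rotvec()*300)
        r+=list((P[4:6])*10)
        return r
    for o7 in(0,1.57,3.14,-1.57):
        f=least_squares(res,[.3,.35,.35,.3,0,0,0,o7]); best.append((f.cost,sg,f.x))
best.sort(key=lambda b:b[0])
for b in best[:6]: print(b[0],b[1],b[2])
import pickle; pickle.dump(best[0],open('fk.pkl','wb'))
E
python3 fit.py
```

```text
105.4138495365366 [-1, 1, -1, 1, -1, 1, -1] [-0.8025  0.5397  0.4485 -0.739   0.0123 -0.0087 -0.1036 -1.6742]
105.41384953655889 [-1, 1, -1, 1, -1, 1, -1] [-0.8025  0.5397  0.4485 -0.739   0.0123 -0.0087 -0.1036  4.609 ]
105.41384953664087 [-1, 1, -1, 1, -1, 1, -1] [-0.8025  0.5397  0.4485 -0.739   0.0123 -0.0087 -0.1036 -1.6742]
105.41384953667246 [-1, 1, -1, 1, -1, 1, -1] [-0.8026  0.5397  0.4485 -0.739   0.0123 -0.0087 -0.1036 -1.6742]
430.5368705730314 [-1, 1, -1, 1, 1, 1, -1] [-0.1027  0.5421  0.4538 -0.0411  0.0087 -0.0073 -0.1035  4.6053]
430.5368705730324 [-1, 1, -1, 1, 1, 1, -1] [-0.1027  0.5421  0.4538 -0.0411  0.0087 -0.0073 -0.1035 -1.6779]
```

```bash
cat > ik.py <<'E'
from fk import *
import pickle
b=pickle.load(open('fk.pkl','rb')); P=b[2].copy(); sg=b[1]
if abs(P[0])>.6 or P[0]<0:
    dd=P[3]-P[0]; P[3]=.38; P[0]=.38-dd
lo=np.array([-2.96,-.34,-1.41,.24,-1.37,.17,-2.96])+.03; hi=np.array([2.96,2.1,1.46,2.44,4.51,1.92,2.96])-.03
def ik(pos,Rm,n=25,seed=0,q0=None):
    rng=np.random.default_rng(seed); out=[]
    def res(q):
        p,T=fk(q,P,sg); return np.r_[(p-pos)*10,R.from_matrix(T.T@Rm).as_rotvec()*3, (0 if q0 is None else .002*(q-q0))]
    for k in range(n):
        st=rng.uniform(lo,hi) if (q0 is None or k) else np.clip(q0,lo,hi)
        f=least_squares(res,st,bounds=(lo,hi))
        p,T=fk(f.x,P,sg); e=np.linalg.norm(p-pos)*1000; a=np.degrees(np.linalg.norm(R.from_matrix(T.T@Rm).as_rotvec()))
        out.append((e+a*5,e,a,f.x))
    out.sort(key=lambda o:o[0]); return out
E
python3 - <<'E'
from ik import *
print(P)
n=np.array([.38,.925,0]);w=np.array([-.925,.38,0])
b0=np.array([.555,.007,.09])
lx=np.array([-.151,.9885,0]);ly=np.array([-.9885,-.151,0])
L=np.array([.525,-.247,.054])
q0=np.array([.526,.2215,-.1987,1.5886,.0411,1.3362,-1.0973])
for jaw in(1,-1):
  for th in(0,15,30,45):
    t=np.radians(th)
    y=-n*np.cos(t)+np.array([0,0,-np.sin(t)])
    pos=b0+ n*.015 + y*.019
    o=ik(pos,Rt(y,w*jaw),q0=q0)[:2]
    # placement: tilted th past vertical, pointing toward... ingot top -> -lx
    yp=np.array([0,0,-1])*np.cos(t)+lx*np.sin(t)
    pp=L-ly*.025+[0,0,.03]+yp*.018
    o2=ik(pp,Rt(yp,ly*jaw),q0=q0)[:2]
    print(jaw,th,[(round(a[1],1),round(a[2],1),a[3]) for a in o[:1]],'\n   place',[(round(a[1],1),round(a[2],1),a[3]) for a in o2[:1]])
E
```

```text
[ 0.3164  0.5397  0.4485  0.38    0.0123 -0.0087 -0.1036 -1.6742]
1 0 [(np.float64(0.0), np.float64(0.0), array([-0.7332,  1.2941,  0.2781,  1.277 ,  0.6408,  1.89  ,  2.0239]))] 
   place [(np.float64(0.0), np.float64(0.0), array([ 0.1073,  0.5509,  0.273 ,  1.8818, -0.2116,  0.7368, -2.4906]))]
1 15 [(np.float64(0.0), np.float64(0.0), array([-0.4491,  1.1269, -0.1981,  1.3793,  0.819 ,  1.89  ,  1.7938]))] 
   place [(np.float64(0.0), np.float64(0.0), array([ 0.334 ,  0.6279,  0.1376,  1.7426, -0.3381,  0.9774, -2.3187]))]
1 30 [(np.float64(0.0), np.float64(0.0), array([-0.1585,  1.061 , -0.6269,  1.4961,  0.9592,  1.8694,  1.6387]))] 
   place [(np.float64(0.0), np.float64(0.0), array([ 0.4836,  0.7485,  0.0652,  1.591 , -0.4282,  1.229 , -2.2167]))]
1 45 [(np.float64(0.0), np.float64(0.0), array([-0.0211,  0.9371, -0.7233,  1.622 ,  0.9295,  1.6544,  1.6524]))] 
   place [(np.float64(0.0), np.float64(0.0), array([ 0.5918,  0.8944,  0.0079,  1.4341, -0.4918,  1.4732, -2.1719]))]
-1 0 [(np.float64(0.0), np.float64(0.0), array([-0.7332,  1.2941,  0.2781,  1.277 ,  0.6408,  1.89  , -1.1177]))] 
   place [(np.float64(0.0), np.float64(0.0), array([ 0.7361,  0.6047, -0.5735,  1.8804,  0.4503,  0.7877,  0.0708]))]
-1 15 [(np.float64(0.0), np.float64(0.0), array([-0.5187,  1.1181, -0.0791,  1.3801,  0.7557,  1.8362, -1.293 ]))] 
   place [(np.float64(0.0), np.float64(0.0), array([ 0.9014,  0.7315, -0.6884,  1.7429,  0.2684,  0.9616,  0.2983]))]
-1 30 [(np.float64(0.0), np.float64(0.0), array([-0.4338,  0.9637, -0.1576,  1.4991,  0.7182,  1.6432, -1.3012]))] 
   place [(np.float64(0.0), np.float64(0.0), array([ 0.9859,  0.8792, -0.7383,  1.5923,  0.138 ,  1.1606,  0.442 ]))]
-1 45 [(np.float64(0.0), np.float64(0.0), array([-0.3199,  0.8168, -0.2345,  1.625 ,  0.6779,  1.4302, -1.2784]))] 
   place [(np.float64(0.0), np.float64(0.0), array([ 1.0235,  1.0364, -0.7573,  1.436 ,  0.0338,  1.3676,  0.5276]))]
```

```bash
python3 - <<'E'
from h import *
im=cv2.imread('pics/w2.png')[:,:,::-1]; crop(im,50,55,200,245,3,'pics/w2b.png')
from ik import *
from workcell import bot
n=np.array([.38,.925,0]);w=np.array([-.925,.38,0]); t=np.radians(30); y=-n*np.cos(t)+np.array([0,0,-np.sin(t)])
print(y); plan(bot,[.60,.13,.33],Rt(y,-w)); plan(bot,[.62,.19,.24],Rt(y,-w))
E
```

```text
[-0.3291 -0.8011 -0.5   ]
shift [-0.1468  0.0396 -0.3742] rotvec [ 0.5411 -0.9313 -0.9496] rows 11.5
shift [-0.1755  0.1297 -0.4303] rotvec [ 0.5411 -0.9313 -0.9496] rows 11.6
```

View pics/w2b.png

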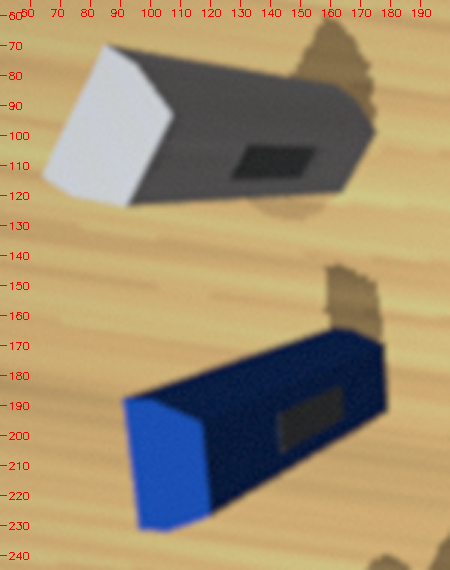

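```bash
python3 - <<'E'
from h import *
import pickle
p=pickle.load(open('w2.pkl','rb'))
g=lambda a:np.array(a)/3+[50,55]
t=atz(p,g([[106,45],[42,178],[174,115],[130,205]]),.17); print(t)
bm=(t[0]+t[1])/2;nm=(t[2]+t[3])/2; print('broad',np.linalg.norm(t[0]-t[1]),'narrow',np.linalg.norm(t[2]-t[3]),'thick',np.linalg.norm(bm-nm),'cen',(bm+nm)/2)
for a,b in((t[0],t[1]),(t[2],t[3])):
  d=a-b; print('normal ang',np.degrees(np.arctan2(d[1],d[0]))+90)
bb=atz(p,g([[375,132],[342,190]]),0); print('base narrow',bb,bb.mean(0),np.linalg.norm(bb[0]-bb[1]))
E
```

```text
[[ 0.5889  0.0046  0.17  ]
 [ 0.5384  0.03    0.17  ]
 [ 0.5685 -0.0189  0.17  ]
 [ 0.5335 -0.0018  0.17  ]]
broad 0.056558881689215044 narrow 0.038914422029690886 thick 0.030396551997457305 cen [0.5573 0.0035 0.17  ]
normal ang 63.265320009612324
normal ang 64.05955927076408
base narrow [[ 0.5677 -0.0172  0.    ]
 [ 0.5344 -0.0003  0.    ]] [ 0.5511 -0.0088  0.    ] 0.03734444335299446
```

>>> carry_out(
  increments=[-0.05,-0.01,-0.12,0.18,-0.31,-0.317,-0.05,-0.01,-0.12,0.18,-0.31,-0.317,-0.07,0,-0.18,0.235,-0.4,-0.41,-0.09,0.01,-0.25,0.28,-0.48,-0.49,-0.09,0.01,-0.25,0.28,-0.48,-0.49],
)

```text
clock: 1.83
eef_pos: [0.5507, -0.0609, 0.3674]
eef_rot: [-1.411, -0.451, -2.621]
wrist_force: [0.7, -0.5, 0.3]
gripper_width: 1.001
```

```bash
python3 - <<'E'
from ik import *
from workcell import bot
s=bot.sense(); print(s['clock'],s['eef_pos'],s['eef_rot'],s['joint_pos'])
n=np.array([.38,.925,0]);w=np.array([-.925,.38,0]); t=np.radians(30); y=-n*np.cos(t)+np.array([0,0,-np.sin(t)])
plan(bot,[.62,.17,.26],Rt(y,-w))
E
```

```text
1.8333 [ 0.5507 -0.0609  0.3674] [-1.411  -0.4511 -2.6213] [ 0.0744  0.3911 -0.3604  1.4576  0.3959  1.7212 -1.3231]
shift [-0.2043 -0.0062 -0.167 ] rotvec [ 0.3043 -0.5323 -0.5302] rows 6.5
```

```bash
python3 - <<'E'
from h import *
from workcell import bot
a=np.radians(64.5);n=np.array([np.cos(a),np.sin(a),0]);w=np.array([-n[1],n[0],0]); t=np.radians(30); y=-n*np.cos(t)+np.array([0,0,-np.sin(t)])
bc=np.array([.5565,.0045,.088])
G=bc+n*.015-n*.006+y*.019   # grasp point 6mm inside broad face
print('grasp tcp',G,'pre',G-y*.13); plan(bot,G-y*.13,Rt(y,-w))
E
```

```text
grasp tcp [ 0.5533 -0.0022  0.0785] pre [0.6018 0.0994 0.1435]
shift [-0.2092  0.1275 -0.1357] rotvec [ 0.2657 -0.4922 -0.5373] rows 6.7
```

```bash
python3 - <<'E'
from h import *
from workcell import bot
a=np.radians(64.5);n=np.array([np.cos(a),np.sin(a),0]);w=np.array([-n[1],n[0],0]); t=np.radians(30); y=-n*np.cos(t)+np.array([0,0,-np.sin(t)])
plan(bot,[.61,.12,.24],Rt(y,-w))
E
```

```text
shift [-0.1828  0.0321 -0.1343] rotvec [ 0.2657 -0.4922 -0.5373] rows 6.2
```

>>> carry_out(
  increments=[-0.183,0.03,-0.134,0.266,-0.492,-0.537,-0.183,0.03,-0.134,0.266,-0.492,-0.537,-0.183,0.03,-0.134,0.266,-0.492,-0.537,-0.183,0.03,-0.134,0.266,-0.492,-0.537,-0.183,0.03,-0.134,0.266,-0.492,-0.537],
)

```text
clock: 2.25
eef_pos: [0.6014, 0.0918, 0.2576]
eef_rot: [-1.48, -0.903, -2.214]
wrist_force: [0.5, -0.4, -2.5]
gripper_width: 1.001
```

```bash
python3 - <<'E'
from h import *
from workcell import bot
import pickle
s=bot.sense(); print(s['clock'],s['eef_pos'],s['eef_rot'],s['joint_pos'],s['joint_vel'])
p=bot.camera_params('wrist'); im=bot.capture('wrist'); crop(im,0,0,640,400,1,'pics/w3.png',50); pickle.dump(p,open('w3.pkl','wb'))
a=np.radians(64.5);n=np.array([np.cos(a),np.sin(a),0]);w=np.array([-n[1],n[0],0]); t=np.radians(30); y=-n*np.cos(t)+np.array([0,0,-np.sin(t)])
G=np.array([ 0.5533,-0.0022,0.0785])
plan(bot,G-y*.10,Rt(y,-w))
E
```

```text
2.25 [0.6014 0.0918 0.2576] [-1.48   -0.9029 -2.2139] [-0.4526  0.7691 -0.0641  1.2649  0.4799  1.9135 -1.1481] [-1.6725  0.7068  2.1103 -0.4415 -0.5057 -0.022   1.1615]
shift [-0.0815  0.0961 -0.0006] rotvec [ 0.0617 -0.1027 -0.1288] rows 3.0
```

View pics/w3.png

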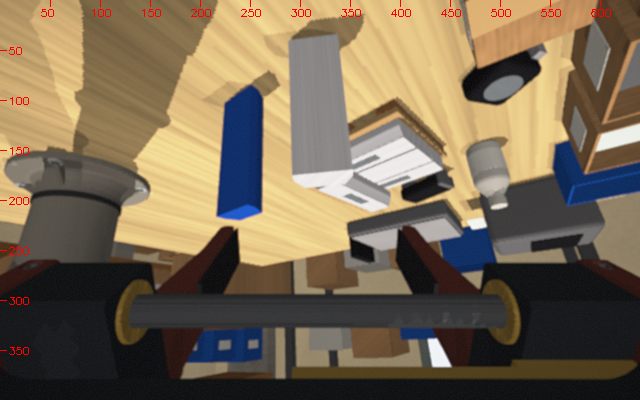

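>>> carry_out(
  increments=[-0.025,0.03,0,0.02,-0.034,-0.043,-0.05,0.06,0,0.04,-0.068,-0.086,-0.08,0.095,0,0.062,-0.103,-0.129,-0.082,0.096,0,0.062,-0.103,-0.129,-0.082,0.096,0,0.062,-0.103,-0.129],
)

```text
clock: 2.72
eef_pos: [0.5932, 0.0645, 0.1347]
eef_rot: [-1.555, -1.038, -2.053]
wrist_force: [-0.1, 0.2, -0.0]
gripper_width: 0.998
```

```bash
python3 - <<'E'
from h import *
from workcell import bot
import pickle
s=bot.sense(); print(s['clock'],s['eef_pos'],s['eef_rot'],s['joint_pos'],s['joint_vel'])
p=bot.camera_params('wrist'); im=bot.capture('wrist'); crop(im,0,0,640,400,1,'pics/w4.png',50); pickle.dump(p,open('w4.pkl','wb'))
crop(im,260,0,420,240,3,'pics/w4c.png',10)
a=np.radians(64.5);n=np.array([np.cos(a),np.sin(a),0]);w=np.array([-n[1],n[0],0]); t=np.radians(30); y=-n*np.cos(t)+np.array([0,0,-np.sin(t)])
G=np.array([ 0.5533,-0.0022,0.0785])
plan(bot,G-y*.10,Rt(y,-w))
E
```

```text
2.7167 [0.5932 0.0645 0.1347] [-1.5547 -1.0377 -2.0531] [-0.4599  0.9225 -0.0669  1.3589  0.5597  1.796  -1.1528] [ 0.0104 -0.0868  0.0036 -0.0802  0.0067  0.0376  0.0068]
shift [-0.0117 -0.0021 -0.009 ] rotvec [ 0.0147 -0.0228 -0.0139] rows 0.4
```

View pics/w4.png

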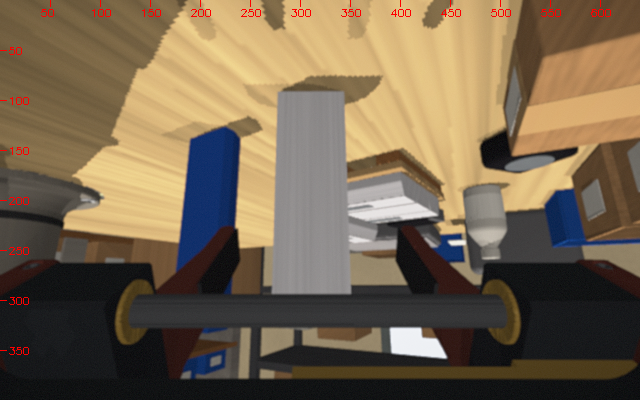

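View pics/w4c.png

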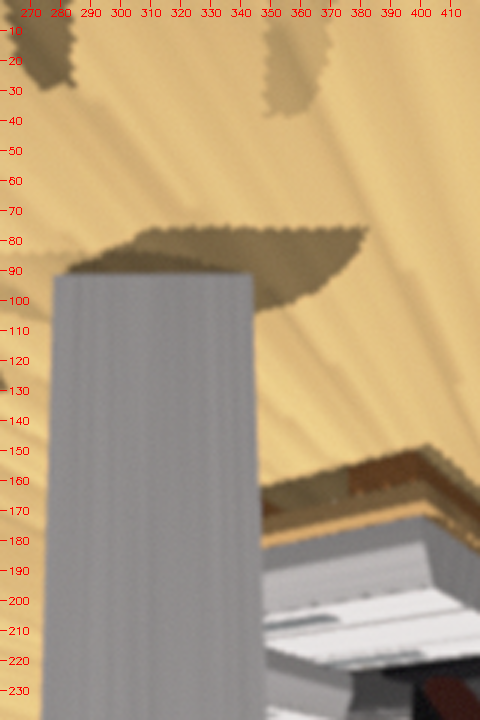

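```bash
python3 - <<'E'
from h import *
from workcell import bot
import pickle
p=pickle.load(open('w4.pkl','rb'))
t=atz(p,[[277.8,91.3],[344.2,91.0]],0); d=t[0]-t[1]; print(t,np.linalg.norm(d),np.degrees(np.arctan2(d[1],d[0]))-90+0)
ang=np.arctan2(d[1],d[0])-np.pi/2; n=np.array([np.cos(ang),np.sin(ang),0]); print('center',t.mean(0)-.015*n,n)
E
```

```text
[[ 0.5402  0.0296  0.    ]
 [ 0.5901  0.0041 -0.    ]] 0.05601166588670618 62.948864138564545
center [ 0.5583  0.0035 -0.    ] [0.4548 0.8906 0.    ]
```

```bash
python3 - <<'E'
from h import *
from workcell import bot
a=np.radians(63.2);n=np.array([np.cos(a),np.sin(a),0]);w=np.array([-n[1],n[0],0]); t=np.radians(30); y=-n*np.cos(t)+np.array([0,0,-np.sin(t)])
bc=np.array([.558,.0036,.088]); G=bc+n*.009+y*.019; print(G)
for k in(.05,0): plan(bot,G-y*k,Rt(y,-w))
E
```

```text
[ 0.5546 -0.0031  0.0785]
shift [-0.011   0.0481 -0.0057] rotvec [-0.0049 -0.0113 -0.014 ] rows 1.2
shift [-0.0103  0.0981 -0.0059] rotvec [-0.0049 -0.0113 -0.014 ] rows 2.4
```

>>> carry_out(
  increments=[-0.01,0.02,-0.006,-0.005,-0.011,-0.014,-0.01,0.04,-0.006,-0.005,-0.011,-0.014,-0.01,0.065,-0.006,-0.005,-0.011,-0.014,-0.01,0.088,-0.006,-0.005,-0.011,-0.014,-0.01,0.098,-0.006,-0.005,-0.011,-0.014],
)

```text
clock: 3.18
eef_pos: [0.5556, -0.005, 0.0808]
eef_rot: [-1.562, -1.044, -2.049]
wrist_force: [0.6, -0.3, -0.4]
gripper_width: 1.003
```

```bash
python3 - <<'E'
from h import *
from workcell import bot
s=bot.sense(); print(s['clock'],s['eef_pos'],s['wrist_force'],s['joint_pos'])
a=np.radians(63.2);n=np.array([np.cos(a),np.sin(a),0]);w=np.array([-n[1],n[0],0]); t=np.radians(30); y=-n*np.cos(t)+np.array([0,0,-np.sin(t)])
bc=np.array([.558,.0036,.088]); G=bc+n*.009+y*.019; print(G)
plan(bot,G,Rt(y,-w))
im=bot.capture('wrist'); crop(im,0,0,640,400,1,'pics/w5.png',50)
im=bot.capture('side'); crop(im,250,80,450,280,3,'pics/s5.png',20)
E
```

```text
3.1833 [ 0.5556 -0.005   0.0808] [ 0.5534 -0.2717 -0.3849] [-0.401   0.9191 -0.0597  1.536   0.5927  1.6337 -1.2035]
[ 0.5546 -0.0031  0.0785]
shift [-0.0026  0.0001 -0.0017] rotvec [-0.0003 -0.0051 -0.003 ] rows 0.1
```

View pics/w5.png

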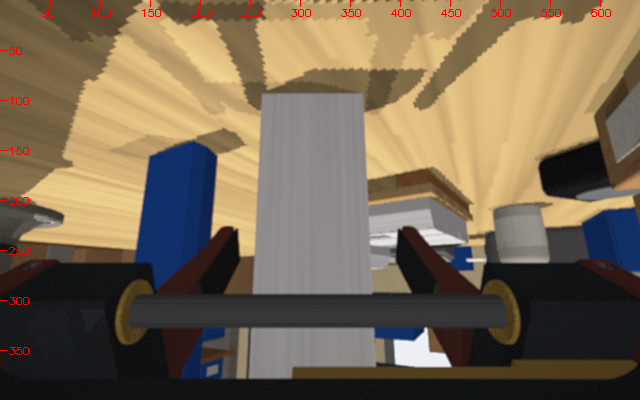

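View pics/s5.png

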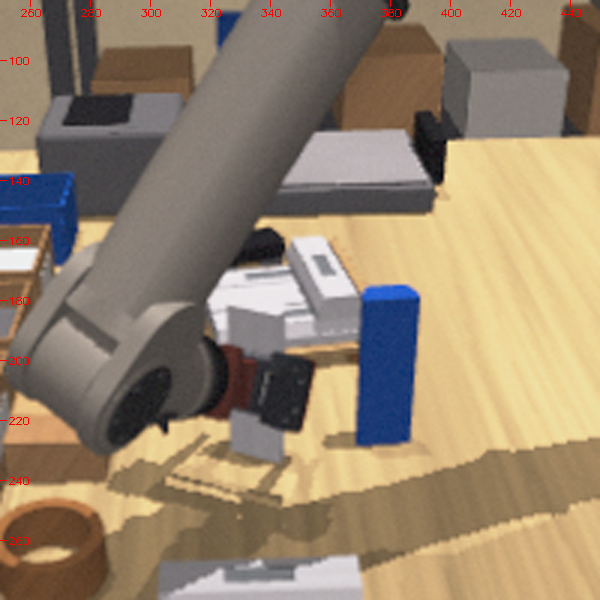

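>>> carry_out(
  increments=[-0.002,0,-0.002,0,-0.005,-0.003,-0.002,0,-0.002,0,-0.005,-0.003,-0.002,0,-0.002,0,-0.005,-0.003,-0.002,0,-0.002,0,-0.005,-0.003,-0.002,0,-0.002,0,-0.005,-0.003],
  grip=58,
  newtons=20,
)

```text
clock: 3.7
eef_pos: [0.554, 0.0002, 0.0764]
eef_rot: [-1.578, -1.049, -2.026]
wrist_force: [3.8, -2.6, 3.9]
gripper_width: 0.659
```

>>> carry_out(
  increments=[0,0,0,0,0,0,0,0,0,0,0,0,0,0,0,0,0,0,0,0,0,0,0,0,0,0,0,0,0,0],
  grip=40,
  newtons=50,
)

```text
clock: 4.12
eef_pos: [0.554, -0.0003, 0.0765]
eef_rot: [-1.577, -1.049, -2.028]
wrist_force: [4.9, 1.4, 4.0]
gripper_width: 0.634
```

```bash
python3 - <<'E'
from h import *
from workcell import bot
s=bot.sense(); print(s['clock'],s['eef_pos'],s['wrist_force'],s['gripper_width'])
a=np.radians(63.2);n=np.array([np.cos(a),np.sin(a),0]);w=np.array([-n[1],n[0],0]); t=np.radians(30); y=-n*np.cos(t)+np.array([0,0,-np.sin(t)])
plan(bot,s['eef_pos']+[0,0,.1])
E
```

```text
4.1167 [ 0.554  -0.0003  0.0765] [4.857  1.3667 3.9953] 0.6336325405938386
shift [ 0.0867 -0.0498 -0.0003] rotvec [0. 0. 0.] rows 2.4
```

>>> carry_out(
  increments=[0.02,-0.0115,0,0,0,0,0.043,-0.025,0,0,0,0,0.065,-0.0375,0,0,0,0,0.087,-0.05,0,0,0,0,0.104,-0.06,0,0,0,0],
)

```text
clock: 4.53
eef_pos: [0.5532, -0.0001, 0.1962]
eef_rot: [-1.584, -1.048, -2.022]
wrist_force: [0.6, 0.3, -6.5]
gripper_width: 0.632
```

```bash
python3 - <<'E'
from h import *
from workcell import bot
s=bot.sense(); print(s['clock'],s['eef_pos'],s['wrist_force'],s['gripper_width'],s['joint_pos'])
im=bot.capture('wrist'); crop(im,0,0,640,400,1,'pics/w6.png',50)
E
```

```text
4.5333 [ 0.5532 -0.0001  0.1962] [ 0.61    0.3111 -6.4697] 0.6322908466112255 [-0.4094  0.7669 -0.0593  1.5274  0.5907  1.7734 -1.1049]
```

View pics/w6.png

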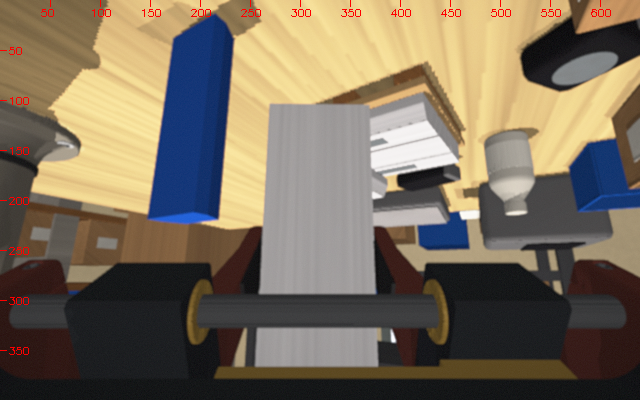

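```bash
python3 - <<'E'
s=open('fk.py').read()
s=s.replace("[-1.574,.001,-2.991])]","[-1.574,.001,-2.991]),\n([-0.4599,0.9225,-0.0669,1.3589,0.5597,1.796,-1.1528],[0.5932,0.0645,0.1347],[-1.5547,-1.0377,-2.0531]),\n([-0.401,0.9191,-0.0597,1.536,0.5927,1.6337,-1.2035],[.5556,-.005,.0808],[-1.562,-1.044,-2.049]),\n([-0.4094,0.7669,-0.0593,1.5274,0.5907,1.7734,-1.1049],[.5532,-.0001,.1962],[-1.584,-1.048,-2.022])]")
open('fk.py','w').write(s)
E
python3 fit.py | head -2
cat > place.py <<'E'
from h import *
lx=np.array([-.151,.9885,0]);ly=np.array([-.9885,-.151,0]); L=np.array([.525,-.2475,.054])
TG=np.array([.554,-.0003,.0765]); RG=R.from_euler('xyz',[-1.577,-1.049,-2.028]).as_matrix()
jaw=RG[:,2].copy(); jaw[2]=0; jaw/=np.linalg.norm(jaw)   # = -w
n=np.array([-jaw[1],jaw[0],0]);  n=n if n[1]>0 else -n
Ri=np.c_[-n,np.cross([0,0,1],-n),[0,0,1]]
bc=np.array([.558,.0036,.085]); 
ct=RG.T@(bc-TG); ct[2]=0
Rit=RG.T@Ri   # ingot in tool
def toolpose(center,phi=0):
    Rp=np.c_[[0,0,-1],np.cross(-lx,[0,0,-1]),-lx]
    T=Rp@Rit.T
    return center-T@ct, T
E
python3 - <<'E'
from place import *
from ik import *
print('ct',ct,'n ang',np.degrees(np.arctan2(n[1],n[0])))
from workcell import bot
C=L-.002*lx-.025*ly+[0,0,.015]
for h in(.11,.06,.004):
    pos,T=toolpose(C+[0,0,h]); print(h,pos,T[:,1],T[:,2]); plan(bot,pos,T)
    o=ik(pos,T,n=6,q0=bot.sense()['joint_pos'])[0]; print(o[1],o[2],o[3])
E
```

```text
1288.919443092628 [-1, 1, -1, 1, -1, 1, -1] [ 0.2521  0.5787  0.4476  0.3573  0.0178  0.0057 -0.0879 -1.6368]
1288.9194430926657 [-1, 1, -1, 1, -1, 1, -1] [ 0.2521  0.5787  0.4476  0.3573  0.0178  0.0057 -0.0879 -1.6368]
ct [ 0.0047 -0.0088  0.    ] n ang 63.49601454389903
0.11 [ 0.5487 -0.2373  0.1737] [-0.0768  0.4925 -0.8669] [0.988  0.1541 0.    ]
shift [0.0851 0.199  0.101 ] rotvec [ 0.18   -0.6605  1.5126] rows 13.3
0.00018345893047963356 8.128024880775444e-05 [ 0.9474  0.6767 -0.667   1.5885 -0.0342  1.2925  0.5263]
0.06 [ 0.5487 -0.2373  0.1237] [-0.0768  0.4925 -0.8669] [0.988  0.1541 0.    ]
shift [0.0418 0.2241 0.1011] rotvec [ 0.18   -0.6605  1.5126] rows 13.3
0.00018055835966229895 7.93071955895235e-05 [ 1.0245  0.7808 -0.8121  1.6281  0.1016  1.2138  0.4273]
0.004 [ 0.5487 -0.2373  0.0677] [-0.0768  0.4925 -0.8669] [0.988  0.1541 0.    ]
shift [-0.0067  0.2521  0.1013] rotvec [ 0.18   -0.6605  1.5126] rows 13.3
0.00016929285495972357 7.623938530746825e-05 [ 1.0648  0.8901 -0.8965  1.6611  0.2314  1.1434  0.3436]
```

```bash
python3 - <<'E'
from place import *
from workcell import bot
d,_=plan(bot,[.553,-.07,.29]); d,_=plan(bot,[.553,-.02,.24])
E
```

```text
shift [0.1097 0.0097 0.0297] rotvec [0. 0. 0.] rows 2.7
shift [ 0.044  -0.0039  0.0075] rotvec [0. 0. 0.] rows 1.1
```

>>> carry_out(
  increments=[0.022,-0.002,0.004,0.012,-0.044,0.1,0.044,-0.002,0.009,0.025,-0.09,0.21,0.066,0.002,0.016,0.038,-0.138,0.317,0.088,0.006,0.023,0.052,-0.19,0.435,0.11,0.01,0.03,0.066,-0.242,0.555],
)

```text
clock: 5.0
eef_pos: [0.552, -0.0703, 0.2859]
eef_rot: [-1.71, -0.479, -1.751]
wrist_force: [0.2, 0.4, -7.6]
gripper_width: 0.634
```

```bash
python3 - <<'E'
from place import *
from workcell import bot
s=bot.sense(); print(s['clock'],s['eef_pos'],s['wrist_force'],s['joint_pos'],s['gripper_width'])
C=L-.002*lx-.025*ly+[0,0,.015]
pos,T=toolpose(C+[0,0,.14]); plan(bot,pos,T);plan(bot,[.55,-.16,.28],T)
E
```

```text
5.0 [ 0.552  -0.0703  0.2859] [ 0.2116  0.3596 -7.5782] [-0.0864  0.3905 -0.1696  1.6357  0.4292  1.4822 -0.5866] 0.6342867252567405
shift [0.1085 0.1438 0.0472] rotvec [ 0.1191 -0.4179  0.9649] rows 8.5
shift [0.0759 0.0437 0.0204] rotvec [ 0.1191 -0.4179  0.9649] rows 8.5
```

>>> carry_out(
  increments=[0.015,0.009,0.004,0.014,-0.049,0.113,0.03,0.018,0.008,0.028,-0.098,0.227,0.045,0.027,0.012,0.042,-0.147,0.34,0.06,0.035,0.016,0.056,-0.197,0.454,0.075,0.044,0.02,0.07,-0.246,0.567],
)

```text
clock: 5.42
eef_pos: [0.5488, -0.1604, 0.28]
eef_rot: [-1.671, 0.115, -1.577]
wrist_force: [-0.9, -0.2, -6.9]
gripper_width: 0.63
```

```bash
python3 - <<'E'
from place import *
from workcell import bot
s=bot.sense(); print(s['clock'],s['eef_pos'],s['wrist_force'],s['joint_pos'],s['gripper_width'])
C=L-.002*lx-.025*ly+[0,0,.015]
pos,T=toolpose(C+[0,0,.11]); plan(bot,pos,T)
E
```

```text
5.4167 [ 0.5488 -0.1604  0.28  ] [-0.8519 -0.156  -6.8853] [ 0.3822  0.3444 -0.2012  1.6318 -0.0275  1.2911  0.1973] 0.6301599885452706
shift [0.0886 0.0962 0.0099] rotvec [ 0.0475 -0.1737  0.3982] rows 3.5
```

>>> carry_out(
  increments=[0.022,0.024,0.0025,0.012,-0.043,0.1,0.044,0.048,0.005,0.024,-0.087,0.2,0.066,0.072,0.0075,0.036,-0.13,0.3,0.0885,0.096,0.01,0.0475,-0.174,0.398,0.0885,0.096,0.01,0.0475,-0.174,0.398],
)

```text
clock: 5.83
eef_pos: [0.5409, -0.2467, 0.1596]
eef_rot: [-1.595, 0.527, -1.442]
wrist_force: [-4.5, -2.9, -10.9]
gripper_width: 0.633
```

```bash
python3 - <<'E'
from place import *
from workcell import bot
import pickle
s=bot.sense(); print(s['clock'],s['eef_pos'],s['wrist_force'],s['joint_pos'],s['gripper_width'])
C=L-.002*lx-.025*ly+[0,0,.015]
pos,T=toolpose(C+[0,0,.11]); plan(bot,pos,T)
p=bot.camera_params('wrist'); im=bot.capture('wrist'); crop(im,0,0,640,400,1,'pics/w7.png',50); pickle.dump(p,open('w7.pkl','wb'))
im=bot.capture('side'); crop(im,250,60,450,260,3,'pics/s7.png',20)
im=bot.capture('scene'); crop(im,190,100,350,280,4,'pics/c7.png',20)
E
```

```text
5.8333 [ 0.5409 -0.2467  0.1596] [ -4.5305  -2.882  -10.9447] [ 0.6978  0.6397 -0.2385  1.5535 -0.2775  1.3073  0.7363] 0.6330818634510961
shift [-0.0143 -0.0082  0.0088] rotvec [ 0.0114 -0.0224 -0.005 ] rows 0.4
```

View pics/w7.png

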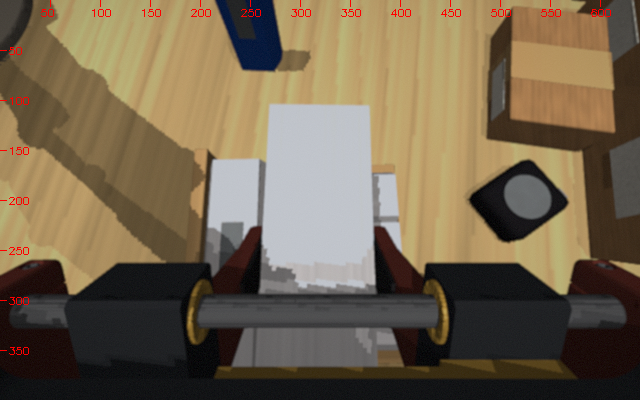

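View pics/s7.png

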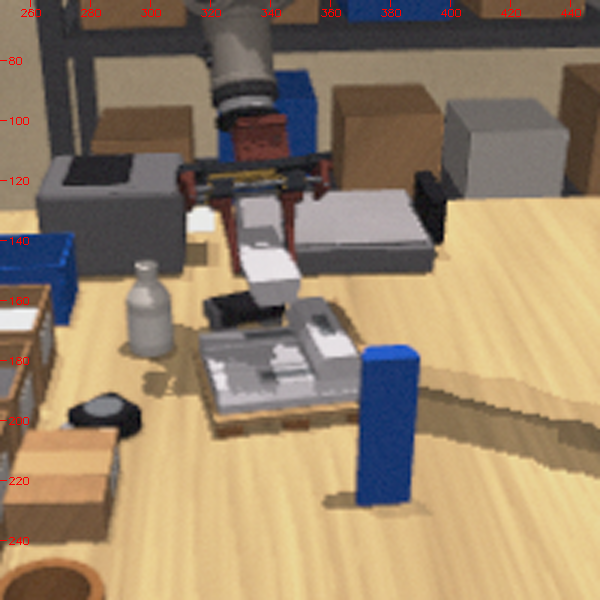

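View pics/c7.png

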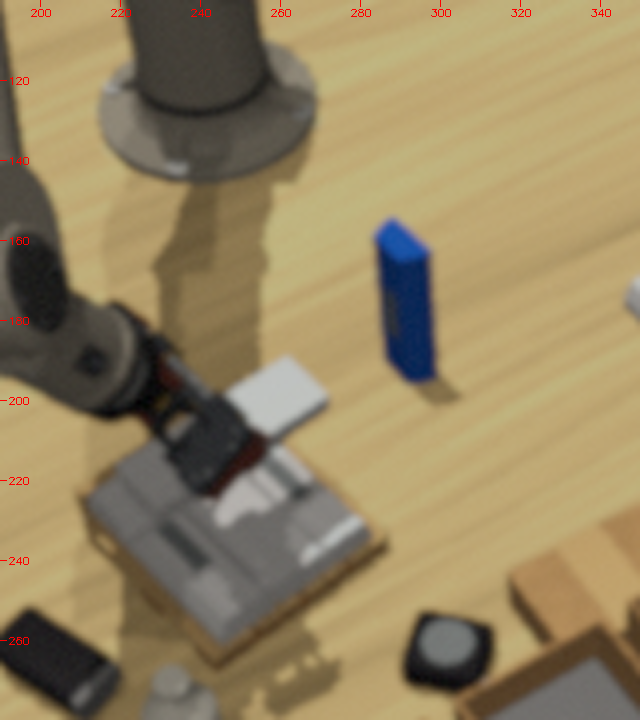

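```bash
python3 - <<'E'
from place import *
from workcell import bot
import pickle
s=bot.sense(); p=pickle.load(open('w7.pkl','rb')); q=bot.camera_params('wrist')
print(s['clock'],s['eef_pos'],s['eef_rot'],s['wrist_force'])
print(p['xyz']-q['xyz'])
T=R.from_euler('xyz',s['eef_rot']).as_matrix()
Rc=T.T@R.from_euler('xyz',q['attitude']).as_matrix(); tc=T.T@(q['xyz']-s['eef_pos']); print('cam in tool',tc,Rc)
qq=dict(q); qq['xyz']=tc; qq['attitude']=R.from_matrix(Rc).as_euler('xyz')
def pts(phi,dx,dy,dz=0):
    Rr=R.from_euler('z',phi).as_matrix()@Rit
    c=ct+[dx,dy,dz]
    return np.array([c+Rr@[-.015,yy,-.085] for yy in(.028,-.028)])
print(proj(qq,pts(0,0,0)))
for phi in(-.05,.05): print(phi,proj(qq,pts(phi,0,0)))
print('dx5',proj(qq,pts(0,.005,0)),'dy5',proj(qq,pts(0,0,.005)))
C=L-.002*lx-.025*ly+[0,0,.015]
pos,TT=toolpose(C+[0,0,.11]); plan(bot,pos,TT)
E
```

```text
5.9833 [ 0.5479 -0.2377  0.1714] [-1.5791  0.52   -1.4242] [ 0.9116  1.0617 -6.4714]
[-0.0045 -0.0099 -0.0119]
cam in tool [-0.0736 -0.162   0.001 ] [[-0.0012  0.9639  0.2664]
 [ 0.0001 -0.2664  0.9639]
 [ 1.      0.0012  0.0002]]
[[366.3191 104.1912]
 [265.9016 103.7897]]
-0.05 [[365.1459 107.1612]
 [267.1328 106.7771]]
0.05 [[367.5555 101.458 ]
 [264.603  101.0385]]
dx5 [[365.9357 113.4687]
 [266.2833 113.0686]] dy5 [[365.0095 104.3286]
 [267.2809 103.9378]]
shift [-0.0014 -0.0019  0.0009] rotvec [ 0.0043 -0.007   0.0018] rows 0.1
```

```bash
python3 - <<'E'
from place import *
from workcell import bot
C=L-.002*lx-.025*ly+[0,0,.015]
for h in(.03,.006,0): pos,TT=toolpose(C+[0,0,h]); plan(bot,pos,TT)
E
```

```text
shift [0.0383 0.0675 0.0015] rotvec [ 0.0043 -0.007   0.0018] rows 1.9
shift [0.0503 0.0884 0.0016] rotvec [ 0.0043 -0.007   0.0018] rows 2.4
shift [0.0532 0.0936 0.0017] rotvec [ 0.0043 -0.007   0.0018] rows 2.6
```

>>> carry_out(
  increments=[0.011,0.02,0.0015,0.004,-0.007,0.002,0.023,0.04,0.0015,0.004,-0.007,0.002,0.036,0.063,0.0015,0.004,-0.007,0.002,0.045,0.079,0.0015,0.004,-0.007,0.002,0.048,0.084,0.0015,0.004,-0.007,0.002],
)

```text
clock: 6.4
eef_pos: [0.5501, -0.2349, 0.0765]
eef_rot: [-1.568, 0.519, -1.409]
wrist_force: [-0.9, -0.5, -7.3]
gripper_width: 0.631
```

```bash
python3 - <<'E'
from place import *
from workcell import bot
import pickle
p=bot.camera_params('wrist'); im=bot.capture('wrist'); crop(im,180,80,460,360,2,'pics/w8.png',20); pickle.dump(p,open('w8.pkl','wb'))
im=bot.capture('side'); crop(im,290,100,390,220,5,'pics/s8.png',10)
s=bot.sense(); print(s['clock'],s['eef_pos'],s['wrist_force'],s['gripper_width'])
C=L-.002*lx-.025*ly+[0,0,.015]
for h in(.01,0): pos,TT=toolpose(C+[0,0,h]); plan(bot,pos,TT)
E
```

```text
6.5 [ 0.5512 -0.2358  0.0784] [ 0.3931 -0.0068 -6.6053] 0.6332107040703181
shift [ 0.0033  0.0035 -0.0027] rotvec [-0.0016  0.0065  0.003 ] rows 0.1
shift [ 0.0082  0.0122 -0.0027] rotvec [-0.0016  0.0065  0.003 ] rows 0.4
```

View pics/w8.png

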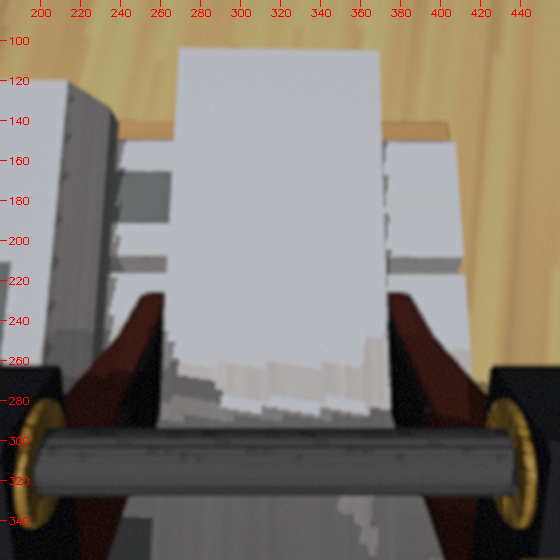

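View pics/s8.png

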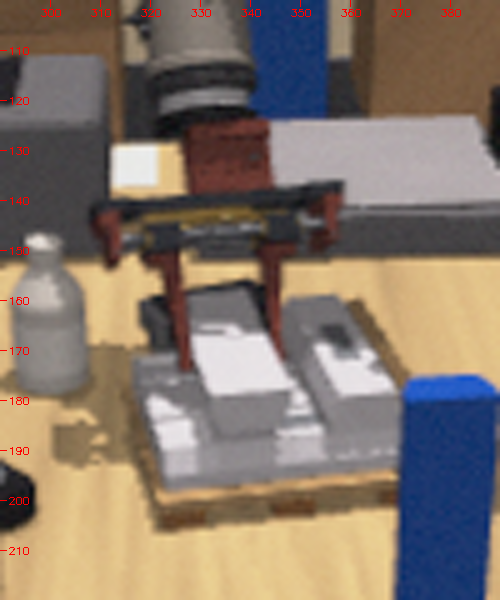

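```bash
python3 - <<'E'
from place import *
import pickle
p=pickle.load(open('w8.pkl','rb'))
def lay(X): d=X-L; return np.c_[d@lx,d@ly,d[:,2]]*1000
print('b end',lay(atz(p,[[269,103.5],[370,104.5]],.054+.03+.012)))
print('c end top corner',lay(atz(p,[[214,120],[185,119.5]],.084)))
print('c low corner',lay(atz(p,[[237.5,139]],.054+.012)))
print('layer edge',lay(atz(p,[[245,150.5],[405,150.5]],.054)))
print('seam',lay(atz(p,[[245,207],[405,208]],.054)))
E
```

```text
b end [[ 85.5421   0.0705  42.    ]
 [ 85.5896 -56.4835  42.    ]]
c end top corner [[81.3311 34.2422 30.    ]
 [81.441  51.4322 30.    ]]
c low corner [[77.5026 24.4119 12.    ]]
layer edge [[ 74.56    22.0147  -0.    ]
 [ 75.7903 -87.0035  -0.    ]]
seam [[ 35.2363  19.3881  -0.    ]
 [ 35.6823 -84.6424  -0.    ]]
```

>>> carry_out(
  increments=[0.0015,0.0026,0,0,0,0,0.0029,0.0052,0,0,0,0,0.0044,0.0078,0,0,0,0,0.0054,0.0095,0,0,0,0,0.0054,0.0095,0,0,0,0],
)

```text
clock: 6.92
eef_pos: [0.5512, -0.2374, 0.0672]
eef_rot: [-1.565, 0.518, -1.41]
wrist_force: [-1.0, -0.2, -6.6]
gripper_width: 0.632
```

>>> carry_out(
  increments=[0.0005,0.0009,0,0,0,0,0.0009,0.0016,0,0,0,0,0.0013,0.0022,0,0,0,0,0.0013,0.0022,0,0,0,0],
)

```text
clock: 7.25
eef_pos: [0.5514, -0.2374, 0.0651]
eef_rot: [-1.564, 0.519, -1.41]
wrist_force: [-0.7, 0.7, -3.5]
gripper_width: 0.631
```

>>> carry_out(
  increments=[0.0003,0.0005,0,0,0,0,0.0006,0.001,0,0,0,0,0.0006,0.001,0,0,0,0],
)

```text
clock: 7.5
eef_pos: [0.5514, -0.2374, 0.065]
eef_rot: [-1.564, 0.519, -1.41]
wrist_force: [-3.4, -1.7, 6.1]
gripper_width: 0.634
```

>>> carry_out(
  increments=[-0.0002,-0.0004,0,0,0,0,-0.0002,-0.0004,0,0,0,0,-0.0002,-0.0004,0,0,0,0,-0.0002,-0.0004,0,0,0,0],
  grip=75,
)

```text
clock: 7.83
eef_pos: [0.5518, -0.2372, 0.0642]
eef_rot: [-1.564, 0.518, -1.41]
wrist_force: [0.1, -0.4, -0.5]
gripper_width: 0.745
```

```bash
python3 - <<'E'
from place import *
from workcell import bot
import pickle
p=bot.camera_params('wrist'); im=bot.capture('wrist'); crop(im,180,80,460,360,2,'pics/w9.png',20); pickle.dump(p,open('w9.pkl','wb'))
s=bot.sense(); print(s['clock'],s['eef_pos'],s['wrist_force'],s['gripper_width'])
E
```

```text
7.8833 [ 0.5516 -0.2372  0.064 ] [-0.2303 -0.4996  0.305 ] 0.7476155887092503
```

View pics/w9.png

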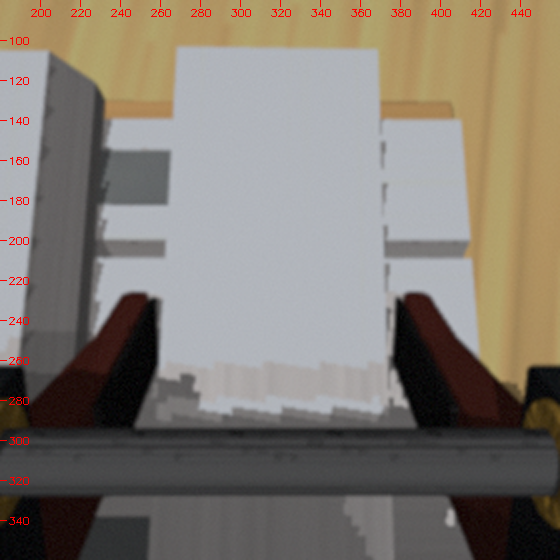

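```bash
python3 - <<'E'
from place import *
import pickle
p=pickle.load(open('w9.pkl','rb'))
def lay(X): d=X-L; return np.c_[d@lx,d@ly,d[:,2]]*1000
print('b end',lay(atz(p,[[268,103],[369,103.5]],.054+.03)))
print('b sides',lay(atz(p,[[268,103],[262,220],[369,103.5],[371.5,220]],.054+.03)))
print('c end top corner',lay(atz(p,[[204,105],[185,104.5]],.084)))
print('c low corner',lay(atz(p,[[230.5,128.5]],.054+.012)))
print('layer edge',lay(atz(p,[[245,139],[405,140]],.054)))
from workcell import bot
Tp=Rt([0,0,-1],-lx)
tgt=L-.085*ly+[0,0,.15]
plan(bot,tgt,Tp); print(tgt)
E
```

```text
b end [[ 83.1152  -0.8645  30.    ]
 [ 83.4217 -57.2808  30.    ]]
b sides [[ 83.1152  -0.8645  30.    ]
 [ 17.0238  -0.8373  30.    ]
 [ 83.4217 -57.2808  30.    ]
 [ 17.4782 -56.3561  30.    ]]
c end top corner [[81.4597 34.6038 30.    ]
 [81.6421 45.1511 30.    ]]
c low corner [[76.256  24.2176 12.    ]]
layer edge [[ 74.9036  17.9323  -0.    ]
 [ 75.2383 -85.2513  -0.    ]]
shift [-0.0635 -0.1245  0.0579] rotvec [ 0.4034  1.5396 -0.41  ] rows 13.2
[ 0.609  -0.2347  0.204 ]
```

>>> carry_out(
  increments=[0,-0.015,0,0,0,0,0,-0.035,0,0,0,0,0,-0.065,0,0,0,0,0,-0.1,0,0,0,0,0,-0.13,0,0,0,0],
)

```text
clock: 8.3
eef_pos: [0.561, -0.3019, 0.1785]
eef_rot: [-1.564, 0.518, -1.41]
wrist_force: [0.8, -0.6, 0.2]
gripper_width: 0.753
```

```bash
python3 - <<'E'
from place import *
from workcell import bot
Tp=Rt([0,0,-1],-lx)
s=bot.sense();print(s['eef_pos'],s['wrist_force'],s['joint_pos'])
tgt=L-.085*ly+[0,0,.12]
plan(bot,tgt,Tp); print(tgt)
E
```

```text
[ 0.561  -0.3019  0.1785] [ 0.808  -0.5908  0.2358] [ 0.7287  0.686  -0.2235  1.4151 -0.2592  1.3956  0.7796]
shift [-0.0487  0.0334  0.0579] rotvec [ 0.4032  1.5396 -0.4096] rows 13.2
[ 0.609  -0.2347  0.174 ]
```

>>> carry_out(
  increments=[-0.018,-0.01,0.02,0.031,0.118,-0.031,-0.036,-0.01,0.04,0.062,0.236,-0.063,-0.049,0,0.058,0.093,0.355,-0.094,-0.049,0.01,0.058,0.124,0.473,-0.126,-0.049,0.02,0.058,0.155,0.592,-0.158],
)

```text
clock: 8.72
eef_pos: [0.6112, -0.2384, 0.1847]
eef_rot: [-1.673, 0.326, -2.046]
wrist_force: [-0.3, 0.1, -0.2]
gripper_width: 0.749
```

```bash
python3 - <<'E'
from place import *
from workcell import bot
Tp=Rt([0,0,-1],-lx)
tgt=L-.09*ly-.002*lx+[0,0,.10]
plan(bot,tgt,Tp); print(tgt)
E
```

```text
shift [0.0064 0.0299 0.0047] rotvec [ 0.2477  0.9511 -0.2541] rows 8.1
[ 0.6143 -0.2359  0.154 ]
```

>>> carry_out(
  increments=[0,0,0,0.03,0.117,-0.031,0,0.005,0,0.061,0.234,-0.063,0,0.01,0,0.091,0.351,-0.094,0,0.015,0,0.122,0.468,-0.125,0,0.02,0,0.152,0.585,-0.156],
  grip=100,
)

```text
clock: 9.13
eef_pos: [0.6107, -0.2333, 0.1654]
eef_rot: [-1.648, 0.111, -2.63]
wrist_force: [-0.4, -0.2, 0.8]
gripper_width: 0.995
```

```bash
python3 - <<'E'
from place import *
from workcell import bot
Tp=Rt([0,0,-1],-lx)
tgt=L-.092*ly-.002*lx+[0,0,.09]
plan(bot,tgt,Tp); print(tgt)
E
```

```text
shift [-0.0013  0.0212  0.0063] rotvec [ 0.096   0.3634 -0.0963] rows 3.1
[ 0.6162 -0.2356  0.144 ]
```

>>> carry_out(
  increments=[0,0.005,0.002,0.031,0.117,-0.031,-0.001,0.012,0.004,0.062,0.234,-0.062,-0.0013,0.021,0.0063,0.096,0.363,-0.096,-0.0013,0.021,0.0063,0.096,0.363,-0.096,-0.0013,0.021,0.0063,0.096,0.363,-0.096],
)

```text
clock: 9.55
eef_pos: [0.6168, -0.234, 0.1435]
eef_rot: [-1.573, 0.0, -2.978]
wrist_force: [-0.5, 0.0, -0.1]
gripper_width: 0.998
```

```bash
python3 - <<'E'
from place import *
from workcell import bot
import pickle
p=bot.camera_params('wrist'); im=bot.capture('wrist'); crop(im,0,0,640,400,1,'pics/w10.png',50); pickle.dump(p,open('w10.pkl','wb'))
Tp=Rt([0,0,-1],-lx)
s=bot.sense();print(s['clock'],s['eef_pos'],s['wrist_force'],s['joint_pos'])
for h in(.016,): 
  tgt=L-.092*ly-.002*lx+[0,0,h]; plan(bot,tgt,Tp); print(tgt)
E
```

```text
9.6 [ 0.6165 -0.2352  0.1441] [-0.3393  0.0134 -0.128 ] [ 0.0989  0.5369  0.2422  1.678  -0.1549  0.9454 -1.0092]
shift [0.0004 0.0741 0.0005] rotvec [ 0.0022  0.0108 -0.001 ] rows 1.8
[ 0.6162 -0.2356  0.07  ]
```

View pics/w10.png

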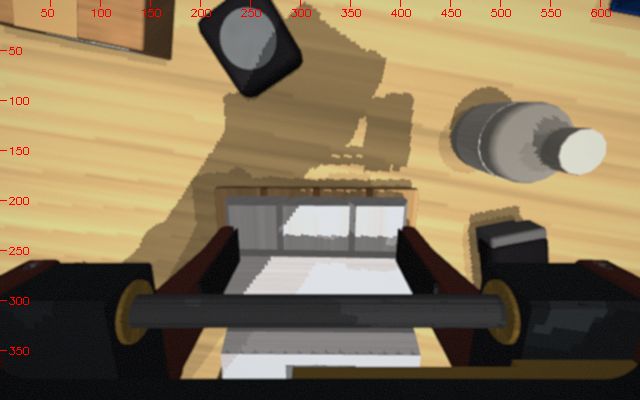

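>>> carry_out(
  increments=[0,0.018,0,0.002,0.011,-0.001,0,0.038,0,0.002,0.011,-0.001,0,0.06,0,0.002,0.011,-0.001,0,0.071,0,0.002,0.011,-0.001,0.003,0.074,0,0.002,0.011,-0.001],
)

```text
clock: 10.02
eef_pos: [0.6122, -0.2364, 0.0684]
eef_rot: [-1.572, -0.002, -2.994]
wrist_force: [0.4, -0.9, -0.2]
gripper_width: 0.996
```

>>> carry_out(
  increments=[0.004,0,0,0,0,0,0.008,0,0,0,0,0,0.012,0,0,0,0,0,0.016,0,0,0,0,0,0.019,0,0,0,0,0],
)

```text
clock: 10.43
eef_pos: [0.5946, -0.2393, 0.0711]
eef_rot: [-1.57, 0.001, -2.995]
wrist_force: [0.6, -0.5, 0.7]
gripper_width: 0.999
```

```bash
python3 - <<'E'
from place import *
from workcell import bot
Tp=Rt([0,0,-1],-lx)
s=bot.sense();d=s['eef_pos']-L;print(s['clock'],'layer',d@lx,d@ly,d[2],s['wrist_force'])
plan(bot,L-.037*ly-.002*lx+[0,0,.016],Tp)
E
```

```text
10.4333 layer -0.0023770493186396563 -0.07003700851505412 0.017117023556923953 [ 0.5605 -0.4929  0.6517]
shift [ 0.033   0.0011 -0.0002] rotvec [-0.0012 -0.0047 -0.0012] rows 0.8
```

>>> carry_out(
  increments=[0.003,0.001,0,0,-0.005,0,0.006,0.001,0,0,-0.005,0,0.01,0.001,0,0,-0.005,0,0.013,0.001,0,0,-0.005,0,0.016,0.001,0,0,-0.005,0],
)

```text
clock: 10.85
eef_pos: [0.5807, -0.2409, 0.0699]
eef_rot: [-1.569, 0.004, -2.989]
wrist_force: [5.2, 1.6, 1.0]
gripper_width: 1.0
```

>>> carry_out(
  increments=[0.003,0,0,0,0,0,0.006,0,0,0,0,0,0.009,0,0,0,0,0,0.011,0,0,0,0,0,0.013,0,0,0,0,0],
)

```text
clock: 11.27
eef_pos: [0.5678, -0.2429, 0.0699]
eef_rot: [-1.569, 0.003, -2.989]
wrist_force: [5.5, 0.1, 1.2]
gripper_width: 0.998
```

```bash
python3 - <<'E'
from place import *
from workcell import bot
import pickle
p=bot.camera_params('wrist'); im=bot.capture('wrist'); crop(im,0,0,640,400,1,'pics/w11.png',50); pickle.dump(p,open('w11.pkl','wb'))
im=bot.capture('side'); crop(im,290,130,400,220,6,'pics/s11.png',10)
Tp=Rt([0,0,-1],-lx)
s=bot.sense();d=s['eef_pos']-L;print(s['clock'],'layer',d@lx,d@ly,d[2],s['wrist_force'])
plan(bot,L-.037*ly-.002*lx+[0,0,.016],Tp)
E
```

```text
11.3667 layer -0.0019535589900051753 -0.04265228763316597 0.015892233149703887 [4.3117 0.9257 2.962 ]
shift [ 0.0057 -0.0001  0.    ] rotvec [-0.0014  0.0011 -0.0028] rows 0.1
```

View pics/w11.png

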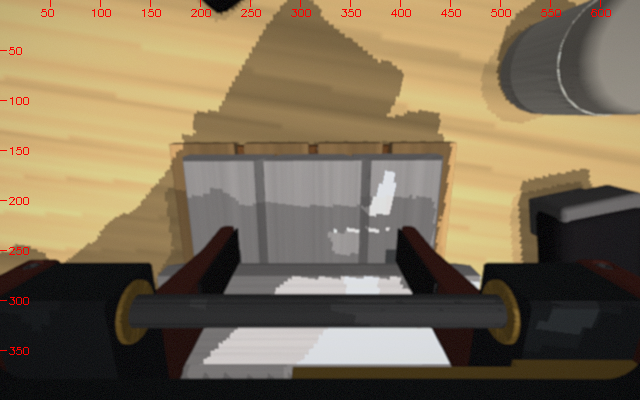

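View pics/s11.png

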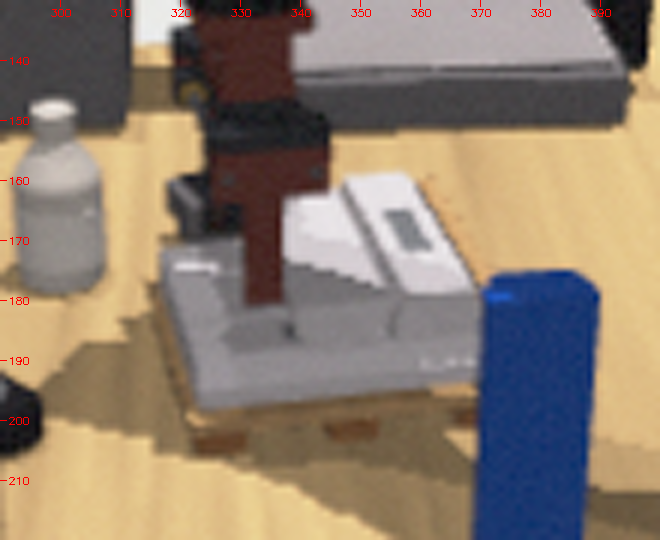

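>>> carry_out(
  increments=[0.001,0,0,0,0,0,0.002,0,0,0,0,0,0.003,0,0,0,0,0,0.004,0,0,0,0,0,0.0045,0,0,0,0,0],
)

```text
clock: 11.78
eef_pos: [0.5634, -0.2436, 0.0699]
eef_rot: [-1.569, 0.003, -2.989]
wrist_force: [5.7, 0.8, 2.0]
gripper_width: 0.999
```

>>> carry_out(
  increments=[0.0008,0,0,0,0,0,0.0016,0,0,0,0,0,0.002,0,0,0,0,0],
)

```text
clock: 12.03
eef_pos: [0.5623, -0.2438, 0.07]
eef_rot: [-1.569, 0.005, -2.988]
wrist_force: [7.9, 0.8, 0.0]
gripper_width: 1.0
```

>>> carry_out(
  increments=[0.0008,0,0,0,0,0,0.0015,0,0,0,0,0,0.0015,0,0,0,0,0],
)

```text
clock: 12.28
eef_pos: [0.5621, -0.2438, 0.0702]
eef_rot: [-1.568, 0.007, -2.988]
wrist_force: [10.5, -0.2, -1.2]
gripper_width: 1.002
```

>>> carry_out(
  increments=[0.001,0,0,0,0,0,0.002,0,0,0,0,0,0.003,0,0,0,0,0,0.003,0,0,0,0,0],
)

```text
clock: 12.62
eef_pos: [0.5617, -0.2436, 0.071]
eef_rot: [-1.567, 0.011, -2.986]
wrist_force: [15.4, 2.3, -1.6]
gripper_width: 1.006
```

>>> carry_out(
  increments=[-0.004,0,0,0,0,0,-0.012,0,0,0,0,0,-0.025,-0.01,0,0,0,0,-0.035,-0.035,0,0,0,0,-0.04,-0.07,0,0,0,0],
)

```text
clock: 13.03
eef_pos: [0.5925, -0.2375, 0.1365]
eef_rot: [-1.573, -0.008, -2.989]
wrist_force: [1.1, 0.4, 0.3]
gripper_width: 0.998
```

>>> carry_out(
  increments=[0,-0.04,0,0,0,0,0,-0.08,0,0,0,0,0,-0.12,0,0,0,0,0.02,-0.15,0,0,0,0,0.02,-0.15,0,0,0,0],
)

```text
clock: 13.45
eef_pos: [0.5743, -0.245, 0.2959]
eef_rot: [-1.566, 0.006, -2.993]
wrist_force: [0.9, -1.8, 0.4]
gripper_width: 1.002
```

```bash
python3 - <<'E'
from place import *
from workcell import bot
import pickle
p=bot.camera_params('wrist'); im=bot.capture('wrist'); crop(im,120,100,520,400,2,'pics/w12.png',20); pickle.dump(p,open('w12.pkl','wb'))
im=bot.capture('side'); crop(im,290,130,400,220,6,'pics/s12.png',10)
im=bot.capture('scene'); crop(im,190,180,310,280,6,'pics/c12.png',20)
s=bot.sense();print(s['clock'],s['eef_pos'],s['wrist_force'],s['joint_pos'])
E
```

```text
13.6 [ 0.5739 -0.2417  0.2882] [ 0.0183  1.1934 -0.9232] [ 0.0833  0.3445  0.2836  1.6228 -0.1011  1.1907 -1.0306]
```

View pics/w12.png

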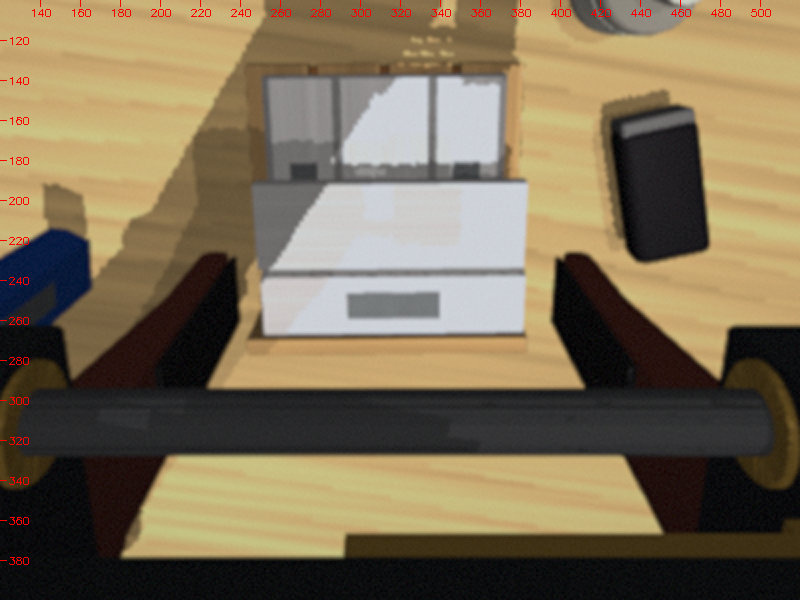

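View pics/s12.png

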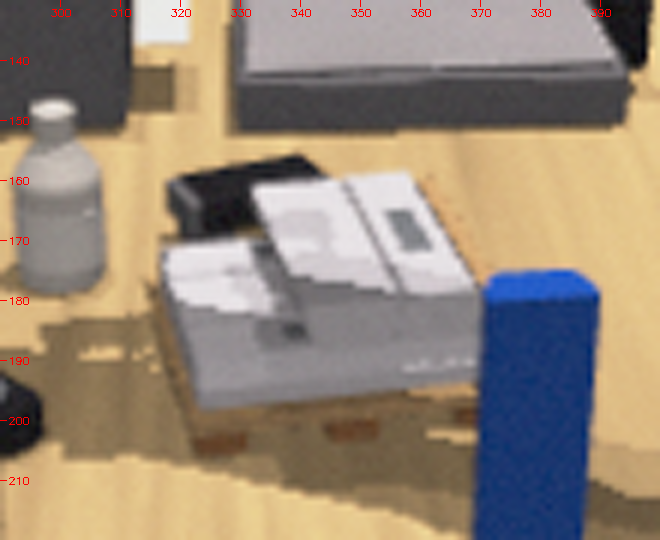

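View pics/c12.png

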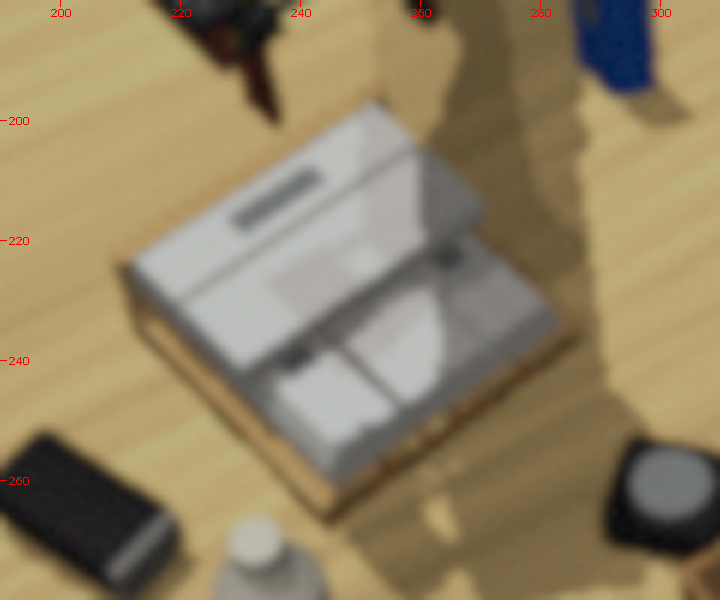

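```bash
python3 - <<'E'
from place import *
import pickle
p=pickle.load(open('w12.pkl','rb'))
def lay(X): d=X-L; return np.c_[d@lx,d@ly,d[:,2]]*1000
g=lambda a:np.array(a)/2+[120,100]
print('b corners farL,farR,nearR,nearL',lay(atz(p,g([[253,182],[526,182],[524,269],[258,270]]),.084)))
print('c farL,farR,nearR,nearL',lay(atz(p,g([[260,276],[524,275],[525,333],[262,334]]),.084)))
print('layer',lay(atz(p,g([[264,76],[502,76],[268,178],[505,178]]),.054)))
print('skid',lay(atz(p,g([[247,66],[518,66]]),.03)))
E
```

```text
b corners farL,farR,nearR,nearL [[ 81.793  -27.7757  30.    ]
 [-86.1114 -27.2478  30.    ]
 [-87.8411  30.1311  30.    ]
 [ 82.1153  30.156   30.    ]]
c farL,farR,nearR,nearL [[ 81.0772  34.2752  30.    ]
 [-88.0533  34.252   30.    ]
 [-90.8191  75.2479  30.    ]
 [ 82.1172  75.2035  30.    ]]
layer [[ 77.4419 -89.5812  -0.    ]
 [-73.7697 -89.233   -0.    ]
 [ 78.5491 -22.9273  -0.    ]
 [-78.6159 -22.4385  -0.    ]]
skid [[ 93.2489 -94.2793 -24.    ]
 [-88.3826 -93.875  -24.    ]]
```

```bash
python3 - <<'E'
from h import *
from workcell import bot
plan(bot,[.53,.22,.30],Rt([0,0,-1],[0,-1,0]))
E
```

```text
shift [-0.0262 -0.0117 -0.463 ] rotvec [0.0001 0.1513 0.0021] rows 11.1
```

>>> carry_out(
  increments=[-0.012,-0.006,-0.2,0,0.07,0,-0.012,-0.006,-0.2,0,0.07,0,-0.012,-0.006,-0.2,0,0.07,0,-0.012,-0.006,-0.2,0,0.07,0,-0.012,-0.006,-0.2,0,0.07,0],
)

```text
clock: 14.02
eef_pos: [0.5548, -0.0384, 0.2925]
eef_rot: [-1.571, -0.005, -3.057]
wrist_force: [-0.8, 0.9, -0.8]
gripper_width: 1.002
```

>>> carry_out(
  increments=[-0.012,-0.006,-0.2,0,0.07,0,-0.012,-0.006,-0.2,0,0.07,0,-0.012,-0.006,-0.2,0,0.07,0,-0.012,-0.006,-0.2,0,0.07,0,-0.012,-0.006,-0.2,0,0.07,0],
)

```text
clock: 14.43
eef_pos: [0.5502, 0.1617, 0.2983]
eef_rot: [-1.569, -0.005, -3.127]
wrist_force: [0.3, 0.3, 0.3]
gripper_width: 1.0
```

```bash
python3 - <<'E'
from h import *
from workcell import bot
plan(bot,[.53,.22,.30],Rt([0,0,-1],[0,-1,0]))
E
```

```text
shift [ 0.0193 -0.0017 -0.0586] rotvec [-0.0017  0.0149  0.0048] rows 1.5
```

>>> carry_out(
  increments=[0.01,0,-0.03,0,0.015,0.005,0.019,0,-0.055,0,0.015,0.005,0.019,0,-0.055,0,0.015,0.005,0.019,0,-0.055,0,0.015,0.005],
)

```text
clock: 14.77
eef_pos: [0.5307, 0.2146, 0.2983]
eef_rot: [-1.568, 0.001, -3.14]
wrist_force: [0.1, -0.2, -0.3]
gripper_width: 1.003
```

```bash
python3 - <<'E'
from h import *
from workcell import bot
import pickle
s=bot.sense();print(s['clock'],s['eef_pos'],s['joint_pos'])
p=bot.camera_params('wrist'); im=bot.capture('wrist'); crop(im,200,80,440,300,3,'pics/w13.png',20); pickle.dump(p,open('w13.pkl','wb'))
E
```

```text
14.7667 [0.5307 0.2146 0.2983] [-0.5479  0.2441  0.0647  1.7166 -0.0141  1.1822 -2.0492]
```

View pics/w13.png

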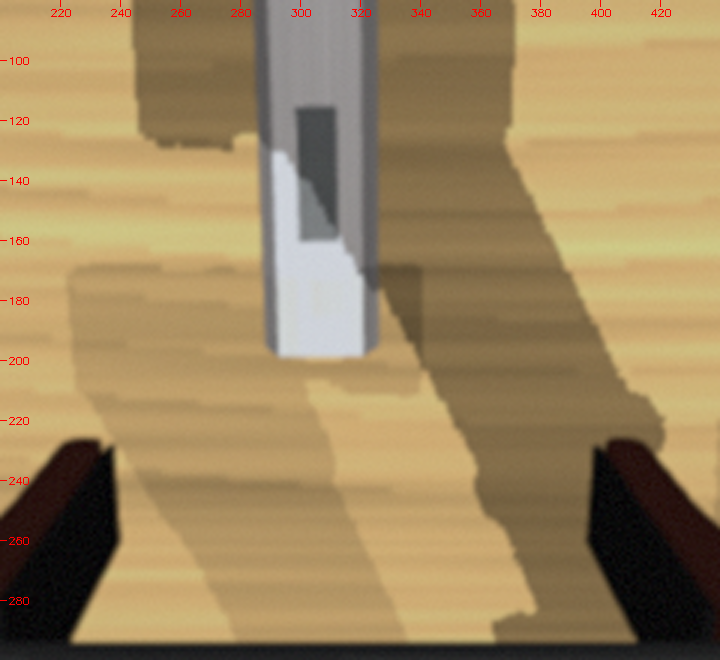

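```bash
python3 - <<'E'
from h import *
from workcell import bot
import pickle
p=pickle.load(open('w13.pkl','rb'))
g=lambda a:np.array(a)/3+[200,80]
t=atz(p,g([[277,355],[362,355],[269,20],[361,20]]),.03); print(t)
for i,j in((2,0),(3,1)):
  d=t[i]-t[j]; print(np.degrees(np.arctan2(d[1],d[0])))
print('w',np.linalg.norm(t[0]-t[1]))
o=atz(p,g([[266,350],[379,348],[256,20],[378,20]]),.012); print(o)
for i,j in((2,0),(3,1)):
  d=o[i]-o[j]; print(np.degrees(np.arctan2(d[1],d[0])))
im=bot.capture('wrist'); crop(im,260,0,360,220,3,'pics/w14.png',10)
p=bot.camera_params('wrist');pickle.dump(p,open('w14.pkl','wb'))
E
```

```text
[[0.4823 0.2503 0.03  ]
 [0.4824 0.2099 0.03  ]
 [0.6328 0.2509 0.03  ]
 [0.6329 0.2111 0.03  ]]
0.2380389559454422
0.46815647575169017
w 0.040379014709079425
[[0.4797 0.2571 0.012 ]
 [0.4809 0.2013 0.012 ]
 [0.634  0.2582 0.012 ]
 [0.6341 0.2033 0.012 ]]
0.41550252651484354
0.7484719546061694
```

View pics/w14.png

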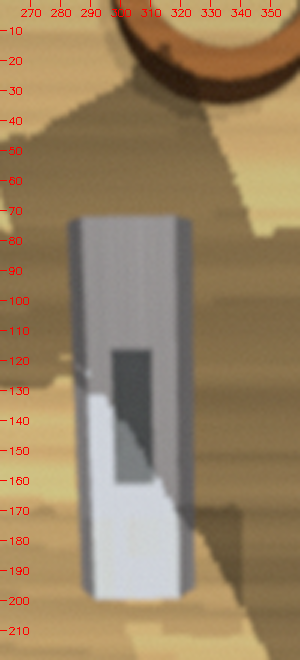

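```bash
python3 - <<'E'
from h import *
from workcell import bot
import pickle
p=pickle.load(open('w14.pkl','rb'))
g=lambda a:np.array(a)/3+[260,0]
t=atz(p,g([[82,216],[176,216],[95,597],[180,597]]),.03); print(t,t.mean(0))
y=np.radians(.45)
T=Rt([0,0,-1],[np.sin(y),-np.cos(y),0])
plan(bot,[.567,.230,.06],T);plan(bot,[.567,.230,.004],T)
E
```

```text
[[0.6529 0.25   0.03  ]
 [0.6528 0.2098 0.03  ]
 [0.4833 0.2486 0.03  ]
 [0.4831 0.2081 0.03  ]] [0.568  0.2291 0.03  ]
shift [-0.0343  0.2392 -0.0191] rotvec [-0.0028 -0.0117 -0.0023] rows 5.8
shift [-0.0341  0.2952 -0.0193] rotvec [-0.0028 -0.0117 -0.0023] rows 7.1
```

Length 169.6 mm and width 40.3 mm match; the centre is (0.568, 0.2295).

>>> carry_out(
  increments=[-0.01,0.04,-0.006,-0.003,-0.012,-0.002,-0.02,0.08,-0.012,-0.003,-0.012,-0.002,-0.035,0.12,-0.019,-0.003,-0.012,-0.002,-0.035,0.16,-0.019,-0.003,-0.012,-0.002,-0.035,0.195,-0.019,-0.003,-0.012,-0.002],
)

```text
clock: 15.28
eef_pos: [0.5687, 0.2293, 0.1027]
eef_rot: [-1.571, 0.001, -3.135]
wrist_force: [-0.8, 0.2, 0.1]
gripper_width: 0.998
```

```bash
python3 - <<'E'
from h import *
from workcell import bot
s=bot.sense();print(s['clock'],s['eef_pos'],s['joint_pos'])
y=np.radians(.45)
T=Rt([0,0,-1],[np.sin(y),-np.cos(y),0])
im=bot.capture('wrist'); crop(im,0,0,640,400,1,'pics/w15.png',50)
plan(bot,[.568,.2295,.025],T);plan(bot,[.568,.2295,.004],T)
E
```

```text
15.2833 [0.5687 0.2293 0.1027] [-0.5245  0.5085  0.0525  1.8151 -0.0347  0.8174 -2.0196]
shift [-0.0043  0.071  -0.0024] rotvec [-0.0044 -0.0012  0.0082] rows 1.7
shift [-0.0045  0.092  -0.0025] rotvec [-0.0044 -0.0012  0.0082] rows 2.2
```

View pics/w15.png

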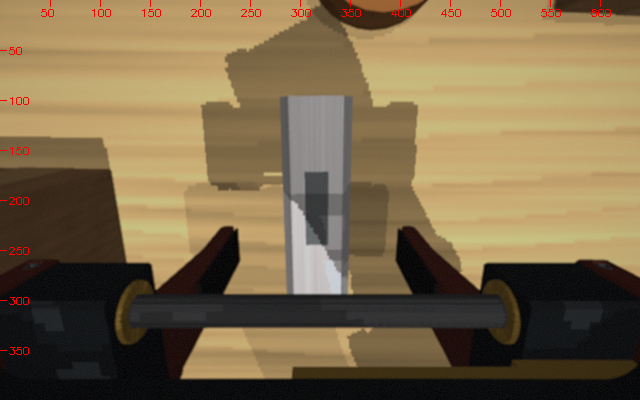

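>>> carry_out(
  increments=[-0.004,0.025,-0.002,-0.004,-0.001,0.008,-0.004,0.05,-0.002,-0.004,-0.001,0.008,-0.004,0.07,-0.002,-0.004,-0.001,0.008,-0.004,0.083,-0.002,-0.004,-0.001,0.008,-0.004,0.089,-0.002,-0.004,-0.001,0.008],
)

```text
clock: 15.75
eef_pos: [0.5723, 0.2322, 0.0157]
eef_rot: [-1.575, 0.009, -3.133]
wrist_force: [-0.3, 0.7, 0.0]
gripper_width: 0.997
```

```bash
python3 - <<'E'
from h import *
from workcell import bot
im=bot.capture('wrist'); crop(im,0,0,640,400,1,'pics/w16.png',50)
s=bot.sense();print(s['clock'],s['eef_pos'],s['wrist_force'])
y=np.radians(.45)
T=Rt([0,0,-1],[np.sin(y),-np.cos(y),0])
plan(bot,[.568,.2295,.004],T)
E
```

```text
15.8 [0.5722 0.2325 0.0156] [-0.1736  0.312  -0.0779]
shift [0.0043 0.0115 0.003 ] rotvec [ 0.0047  0.0009 -0.0089] rows 0.3
```

View pics/w16.png

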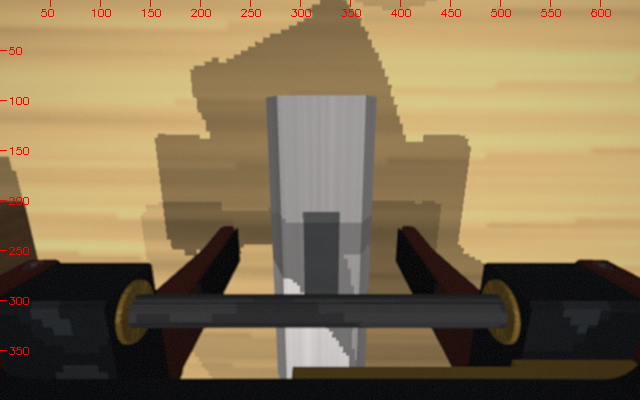

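>>> carry_out(
  increments=[0.004,0.004,0.003,0.0047,0.001,-0.009,0.004,0.008,0.003,0.0047,0.001,-0.009,0.004,0.0105,0.003,0.0047,0.001,-0.009,0.004,0.0105,0.003,0.0047,0.001,-0.009],
)

```text
clock: 16.13
eef_pos: [0.569, 0.231, 0.0068]
eef_rot: [-1.573, 0.003, -3.133]
wrist_force: [0.5, 1.3, 0.1]
gripper_width: 1.001
```

>>> carry_out(
  increments=[0,0,0,0,0,0,0,0,0,0,0,0,0,0,0,0,0,0,0,0,0,0,0,0,0,0,0,0,0,0],
  grip=58,
  newtons=20,
)

```text
clock: 16.55
eef_pos: [0.5689, 0.231, 0.0066]
eef_rot: [-1.573, 0.002, -3.133]
wrist_force: [0.3, -0.4, -0.6]
gripper_width: 0.656
```

>>> carry_out(
  increments=[0,0,0,0,0,0,0,0,0,0,0,0,0,0,0,0,0,0,0,0,0,0,0,0],
  grip=40,
  newtons=50,
)

```text
clock: 16.88
eef_pos: [0.5689, 0.2306, 0.0066]
eef_rot: [-1.572, 0.002, -3.133]
wrist_force: [-0.7, -1.6, 2.9]
gripper_width: 0.631
```

```bash
cat >> place.py <<'E'
def atool(yl,h,xl=-.0015):
    T=Rt([0,0,-1],-ly)
    # a centre lies 1 mm beyond TCP along +x_tool (tool x was -world x)
    xt=T[:,0]
    c=L+xl*lx+yl*ly+[0,0,h]
    return c-xt*.001+[0,0,.0066],T
E
python3 - <<'E'
from place import *
from workcell import bot
p,T=atool(-.075,.06); print(p,T)
plan(bot,p,T)
s=bot.sense()
from ik import *
o=ik(p,T,n=3,q0=s['joint_pos'])[0]; print(o[1:])
E
```

```text
[ 0.5992 -0.2367  0.1206] [[ 0.151   0.      0.9885]
 [-0.9885  0.      0.151 ]
 [ 0.     -1.      0.    ]]
shift [-0.0264 -0.1146  0.4674] rotvec [-0.0008 -1.7135 -0.0026] rows 13.7
(np.float64(0.00022242389371677625), np.float64(0.00010106394232494715), array([ 0.552 ,  0.5283, -0.3796,  1.762 ,  0.2413,  0.8972,  0.2414]))
```

>>> carry_out(
  increments=[0,-0.01,0,0,0,0,0,-0.03,0,0,0,0,0,-0.06,0,0,0,0,0,-0.1,0,0,0,0,0,-0.14,0,0,0,0],
  newtons=60,
)

```text
clock: 17.3
eef_pos: [0.5663, 0.2302, 0.1462]
eef_rot: [-1.571, -0.003, -3.132]
wrist_force: [0.3, -1.0, -7.7]
gripper_width: 0.629
```

```bash
python3 - <<'E'
from place import *
from workcell import bot
im=bot.capture('wrist'); crop(im,0,0,640,400,1,'pics/w17.png',50)
s=bot.sense();print(s['clock'],s['eef_pos'],s['wrist_force'],s['gripper_width'],s['joint_pos'])
p,T=atool(-.075,.06); plan(bot,p+[0,0,.05],T)
E
```

```text
17.35 [0.5713 0.2323 0.1557] [ 1.9446  0.6438 -1.5511] 0.6276644456733297 [-0.5302  0.4441  0.0573  1.777  -0.0326  0.9099 -2.0208]
shift [-0.0239 -0.0176  0.4691] rotvec [-0.0037 -1.7136 -0.0125] rows 13.7
```

View pics/w17.png

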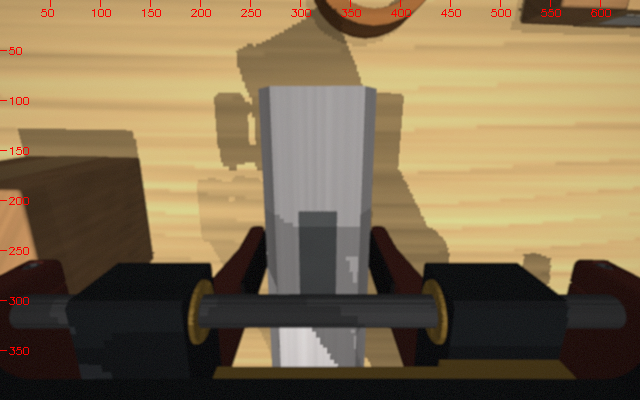

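>>> carry_out(
  increments=[-0.001,-0.01,0.025,0,-0.12,0,-0.003,-0.02,0.058,0,-0.24,0,-0.005,-0.025,0.092,0,-0.365,0,-0.007,-0.025,0.126,0,-0.488,0,-0.009,-0.025,0.16,0,-0.61,0],
)

```text
clock: 17.77
eef_pos: [0.5779, 0.0694, 0.1708]
eef_rot: [-1.572, 0.001, -2.516]
wrist_force: [0.7, -0.1, -8.3]
gripper_width: 0.624
```

```bash
python3 - <<'E'
from place import *
from workcell import bot
s=bot.sense();print(s['clock'],s['eef_pos'],s['wrist_force'],s['gripper_width'],s['joint_pos'])
p,T=atool(-.075,.06); plan(bot,p+[0,0,.05],T)
E
```

```text
17.7667 [0.5779 0.0694 0.1708] [ 0.7465 -0.1283 -8.2898] 0.6237880979616677 [-0.1972  0.3802 -0.0364  1.8338  0.0151  0.9268 -1.1851]
shift [ 0.162  -0.0003  0.2606] rotvec [-0.     -1.0967 -0.0018] rows 8.8
```

>>> carry_out(
  increments=[0.018,0,0.029,0,-0.122,0,0.036,0,0.058,0,-0.244,0,0.055,0,0.088,0,-0.366,0,0.073,0,0.117,0,-0.488,0,0.091,0,0.146,0,-0.61,0],
)

```text
clock: 18.18
eef_pos: [0.5881, -0.1022, 0.1699]
eef_rot: [-1.572, 0.002, -1.906]
wrist_force: [0.2, -0.4, -8.4]
gripper_width: 0.628
```

```bash
python3 - <<'E'
from place import *
from workcell import bot
s=bot.sense();print(s['clock'],s['eef_pos'],s['wrist_force'],s['gripper_width'],s['joint_pos'])
p,T=atool(-.075,.06); plan(bot,p+[0,0,.05],T)
E
```

```text
18.1833 [ 0.5881 -0.1022  0.1699] [ 0.1718 -0.3856 -8.4032] 0.6279458858521713 [ 0.1523  0.4077 -0.1077  1.7938  0.0499  0.9434 -0.3115]
shift [ 0.1233 -0.001   0.0547] rotvec [ 0.0007 -0.4872 -0.0022] rows 3.9
```

>>> carry_out(
  increments=[0.03,0,0.014,0,-0.122,0,0.061,0,0.027,0,-0.244,0,0.092,0,0.041,0,-0.366,0,0.123,-0.001,0.0547,0,-0.487,-0.002,0.123,-0.001,0.0547,0,-0.487,-0.002],
)

```text
clock: 18.6
eef_pos: [0.5972, -0.2459, 0.1706]
eef_rot: [-1.572, -0.006, -1.429]
wrist_force: [-0.2, -2.9, -7.3]
gripper_width: 0.624
```

```bash
python3 - <<'E'
from place import *
from workcell import bot
import pickle
p=bot.camera_params('wrist');im=bot.capture('wrist'); crop(im,0,0,640,400,1,'pics/w18.png',50);pickle.dump(p,open('w18.pkl','wb'))
im=bot.capture('side'); crop(im,280,100,400,220,5,'pics/s18.png',10)
s=bot.sense();print(s['clock'],s['eef_pos'],s['wrist_force'],s['gripper_width'],s['joint_pos'])
p,T=atool(-.075,.015); plan(bot,p,T)
E
```

```text
18.7 [ 0.5981 -0.2375  0.1703] [-0.084   2.038  -8.4615] 0.6267670979777702 [ 0.4044  0.4825 -0.1687  1.6754  0.0933  0.9926  0.3436]
shift [-0.0006  0.0947  0.0013] rotvec [ 0.001  -0.0115 -0.0003] rows 2.3
```

View pics/w18.png

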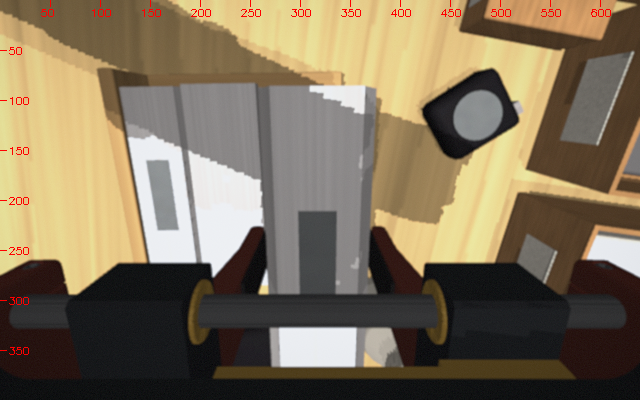

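View pics/s18.png

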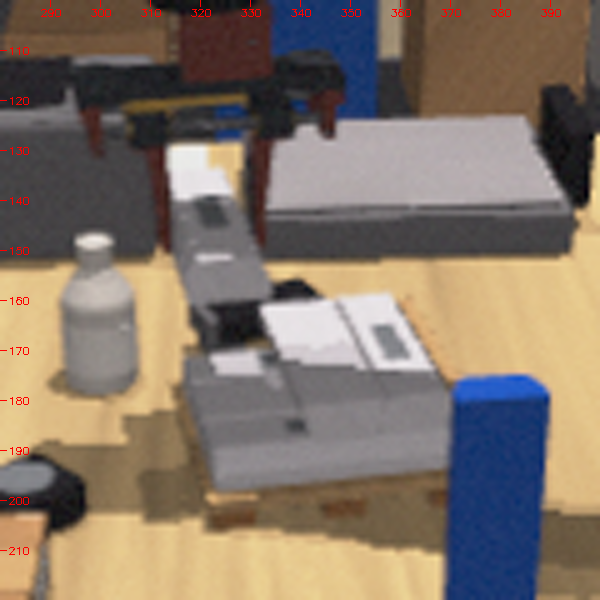

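>>> carry_out(
  increments=[0,0.025,0.001,0,-0.0115,0,0,0.05,0.001,0,-0.0115,0,0,0.075,0.001,0,-0.0115,0,0,0.09,0.001,0,-0.0115,0,0,0.095,0.001,0,-0.0115,0],
)

```text
clock: 19.12
eef_pos: [0.5984, -0.232, 0.0729]
eef_rot: [-1.575, 0.004, -1.413]
wrist_force: [-1.2, 0.6, -8.8]
gripper_width: 0.627
```

```bash
python3 - <<'E'
from place import *
from workcell import bot
import pickle
p=bot.camera_params('wrist');im=bot.capture('wrist'); crop(im,80,40,480,340,2,'pics/w19.png',20);pickle.dump(p,open('w19.pkl','wb'))
im=bot.capture('side'); crop(im,280,100,400,220,5,'pics/s19.png',10)
s=bot.sense();print(s['clock'],s['eef_pos'],s['wrist_force'],s['gripper_width'],s['joint_pos'])
p,T=atool(-.075,.0); plan(bot,p,T)
E
```

```text
19.2167 [ 0.6001 -0.2331  0.0753] [-0.1857 -0.2407 -6.883 ] 0.6255644352089381 [ 0.3922  0.5932 -0.1627  1.7387  0.1225  0.8212  0.331 ]
shift [ 0.0034  0.0147 -0.0014] rotvec [ 0.001   0.0064 -0.0016] rows 0.4
```

View pics/w19.png

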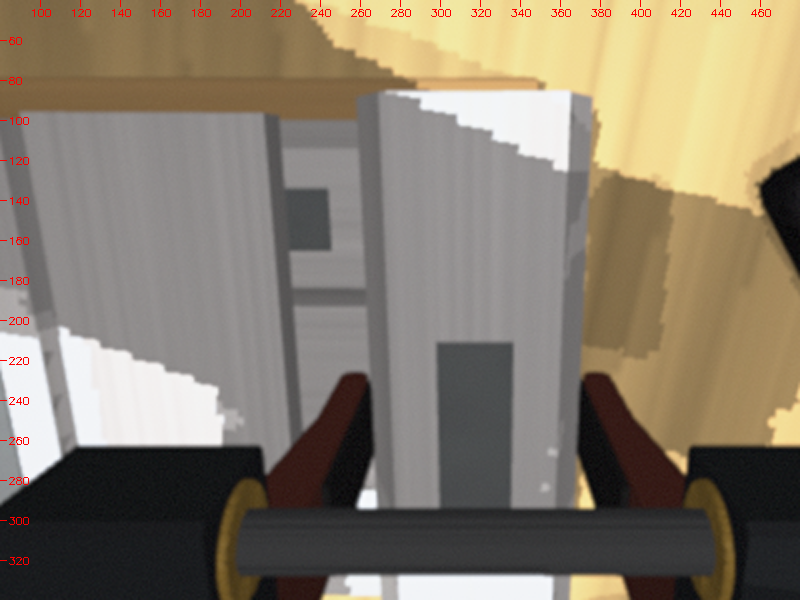

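View pics/s19.png

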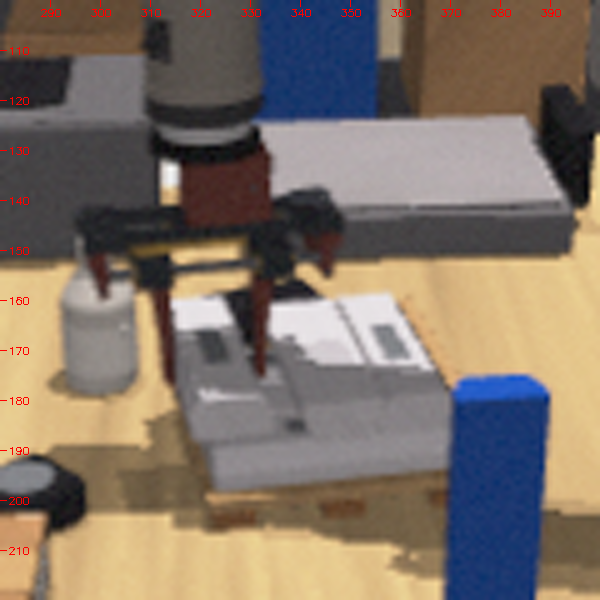

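```bash
python3 - <<'E'
from place import *
from workcell import bot
import pickle
p=pickle.load(open('w19.pkl','rb'))
def lay(X): d=X-L; return np.c_[d@lx,d@ly,d[:,2]]*1000
g=lambda a:np.array(a)/2+[80,40]
print('b corner',lay(atz(p,g([[20,112],[264,112]]),.084)))
print('a end',lay(atz(p,g([[385,92],[570,92]]),.096)), lay(atz(p,g([[358,97],[592,97]]),.078)))
print('layer edge',lay(atz(p,g([[320,118]]),.054)))
q=pickle.load(open('w10.pkl','rb')); print('bottle top',atz(q,[[583,151]],.12))
S=bot.camera_params('scene');print(atz(S,[[232,269]],.12))
E
```

```text
b corner [[ 82.7024  29.1598  30.    ]
 [ 83.2055 -26.9551  30.    ]]
a end [[ 86.9401 -56.6083  42.    ]
 [ 87.2286 -95.4534  42.    ]] [[  87.0292  -47.642    24.    ]
 [  87.4442 -103.226    24.    ]]
layer edge [[ 82.9532 -32.5771  -0.    ]]
bottle top [[ 0.6917 -0.379   0.12  ]]
[[ 0.6862 -0.3799  0.12  ]]
```

>>> carry_out(
  increments=[0.001,0.003,0,0,0.006,0,0.002,0.006,-0.001,0,0.006,0,0.003,0.009,-0.001,0,0.006,0,0.0037,0.0115,-0.001,0,0.006,0,0.0037,0.0115,-0.001,0,0.006,0],
)

```text
clock: 19.63
eef_pos: [0.6004, -0.2392, 0.0651]
eef_rot: [-1.569, -0.001, -1.421]
wrist_force: [-0.7, -0.4, -8.2]
gripper_width: 0.625
```

>>> carry_out(
  increments=[0,0.001,0,0,0,0,0,0.0018,0,0,0,0,0,0.0025,0,0,0,0,0,0.0025,0,0,0,0],
)

```text
clock: 19.97
eef_pos: [0.6006, -0.2387, 0.0626]
eef_rot: [-1.569, -0.0, -1.42]
wrist_force: [-0.9, -0.8, -8.5]
gripper_width: 0.628
```

>>> carry_out(
  increments=[0,0.0006,0,0,0,0,0,0.0012,0,0,0,0,0,0.0018,0,0,0,0,0,0.0018,0,0,0,0],
)

```text
clock: 20.3
eef_pos: [0.6005, -0.2388, 0.0608]
eef_rot: [-1.569, -0.0, -1.42]
wrist_force: [-0.7, -0.1, -8.9]
gripper_width: 0.627
```

>>> carry_out(
  increments=[0,0.0005,0,0,0,0,0,0.001,0,0,0,0,0,0.0015,0,0,0,0,0,0.0015,0,0,0,0],
)

```text
clock: 20.63
eef_pos: [0.6007, -0.2388, 0.0606]
eef_rot: [-1.569, -0.001, -1.42]
wrist_force: [-4.1, 1.2, 5.0]
gripper_width: 0.629
```

>>> carry_out(
  increments=[0,-0.0008,0,0,0,0,0,-0.0008,0,0,0,0,0,-0.0008,0,0,0,0,0,-0.0008,0,0,0,0],
  grip=72,
)

```text
clock: 20.97
eef_pos: [0.6015, -0.2391, 0.0607]
eef_rot: [-1.567, -0.001, -1.42]
wrist_force: [0.1, -1.1, 0.4]
gripper_width: 0.717
```

```bash
python3 - <<'E'
from place import *
from workcell import bot
import pickle
p=bot.camera_params('wrist');im=bot.capture('wrist'); crop(im,80,40,480,340,2,'pics/w20.png',20);pickle.dump(p,open('w20.pkl','wb'))
s=bot.sense();print(s['clock'],s['eef_pos'],s['wrist_force'],s['gripper_width'],s['joint_pos'])
E
```

```text
21.0167 [ 0.6013 -0.239   0.0605] [-0.1063  0.3132 -0.5625] 0.7205320285507169 [ 0.3959  0.6145 -0.1573  1.7415  0.1269  0.7923  0.3286]
```

View pics/w20.png

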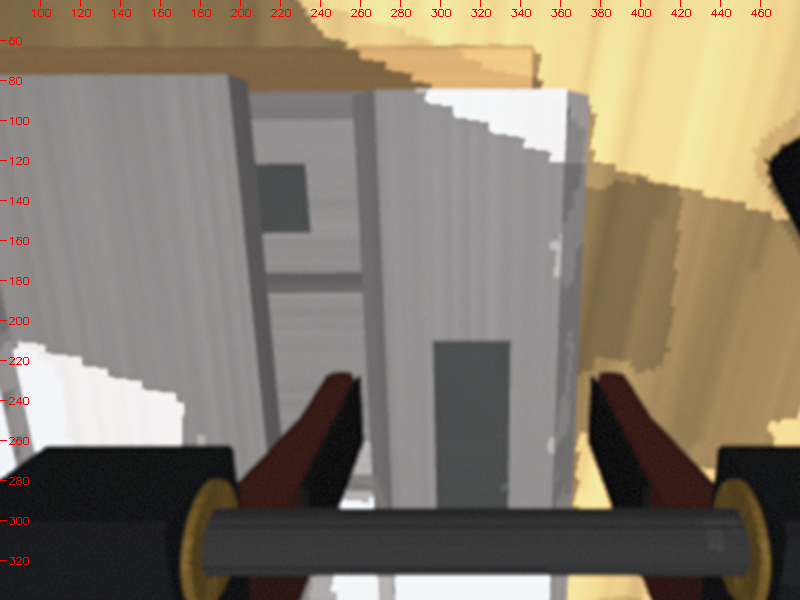

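```bash
python3 - <<'E'
from place import *
from workcell import bot
import pickle
p=pickle.load(open('w20.pkl','rb'))
def lay(X): d=X-L; return np.c_[d@lx,d@ly,d[:,2]]*1000
g=lambda a:np.array(a)/2+[80,40]
print('b corner',lay(atz(p,g([[20,73],[229,74]]),.084)))
print('b edge',lay(atz(p,g([[229,74],[266,440]]),.084)))
print('a end',lay(atz(p,g([[376,90],[567,88]]),.084)), lay(atz(p,g([[354,94],[587,95]]),.066)))
print('a edge',lay(atz(p,g([[376,90],[388,440],[567,88],[556,440]]),.084)))
E
```

```text
b corner [[ 83.2224  15.9514  30.    ]
 [ 83.1267 -27.0514  30.    ]]
b edge [[ 83.1267 -27.0514  30.    ]
 [ -0.2859 -27.2863  30.    ]]
a end [[ 80.0363 -57.3408  30.    ]
 [ 80.4489 -97.2238  30.    ]] [[  80.382   -49.5107   12.    ]
 [  80.1827 -104.5864   12.    ]]
a edge [[ 80.0363 -57.3408  30.    ]
 [ -0.3536 -56.882   30.    ]
 [ 80.4489 -97.2238  30.    ]
 [ -0.4284 -97.7478  30.    ]]
```

>>> carry_out(
  increments=[0,0,0,0,0,0,0,0,0,0,0,0,0,0,0,0,0,0,0,0,0,0,0,0],
  grip=45,
  newtons=40,
)

```text
clock: 21.35
eef_pos: [0.6007, -0.239, 0.0602]
eef_rot: [-1.569, -0.001, -1.42]
wrist_force: [0.4, -1.1, -0.1]
gripper_width: 0.628
```

>>> carry_out(
  increments=[-0.001,-0.0005,0,0,0,0,-0.002,-0.0005,0,0,0,0,-0.003,-0.0005,0,0,0,0,-0.004,-0.0005,0,0,0,0,-0.004,-0.0005,0,0,0,0],
)

```text
clock: 21.77
eef_pos: [0.5995, -0.2348, 0.0603]
eef_rot: [-1.57, -0.0, -1.42]
wrist_force: [-0.1, -1.5, -5.0]
gripper_width: 0.631
```

```bash
python3 - <<'E'
from place import *
from workcell import bot
import pickle
p=bot.camera_params('wrist');im=bot.capture('wrist'); crop(im,80,40,480,340,2,'pics/w21.png',20);pickle.dump(p,open('w21.pkl','wb'))
s=bot.sense();print(s['clock'],s['eef_pos'],s['wrist_force'],s['gripper_width'])
E
```

```text
21.8167 [ 0.5995 -0.2347  0.0603] [-0.1492 -1.2842 -6.337 ] 0.6312671383708791
```

View pics/w21.png

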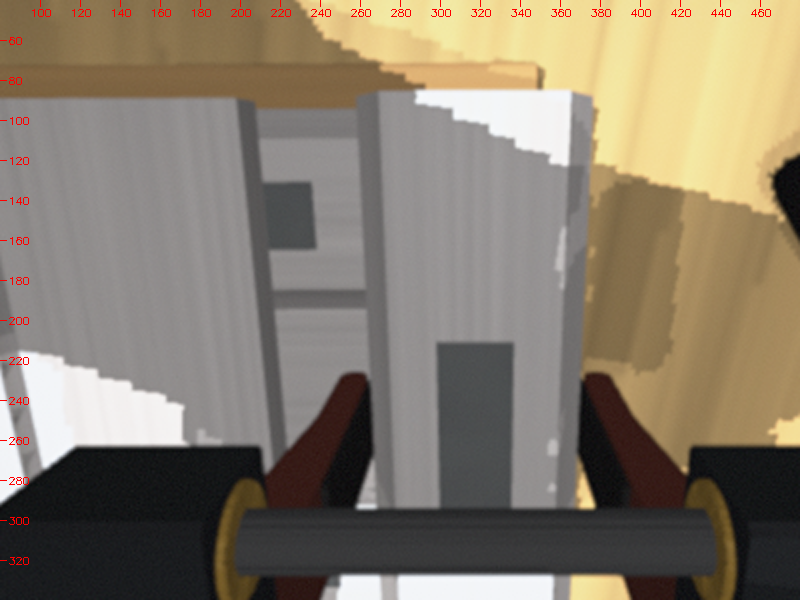

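>>> carry_out(
  increments=[0,0.0005,0,0,0,0,0,0.0007,0,0,0,0],
)

```text
clock: 21.98
eef_pos: [0.5995, -0.2347, 0.0602]
eef_rot: [-1.57, -0.0, -1.42]
wrist_force: [-4.7, -0.4, 1.4]
gripper_width: 0.632
```

>>> carry_out(
  increments=[0,0,0,0,0,0,0,0,0,0,0,0,0,0,0,0,0,0],
  grip=73,
)

```text
clock: 22.23
eef_pos: [0.601, -0.2344, 0.0605]
eef_rot: [-1.567, -0.001, -1.42]
wrist_force: [-0.6, 0.9, 0.1]
gripper_width: 0.728
```

>>> carry_out(
  increments=[0,-0.01,0,0,0,0,0,-0.03,0,0,0,0,0,-0.06,0,0,0,0,0,-0.095,0,0.0,0,0,0,-0.12,0.0,0,0,0],
)

```text
clock: 22.65
eef_pos: [0.6009, -0.2348, 0.1838]
eef_rot: [-1.566, -0.002, -1.42]
wrist_force: [0.6, 0.1, 0.3]
gripper_width: 0.732
```

```bash
python3 - <<'E'
from place import *
from workcell import bot
s=bot.sense();print(s['clock'],s['eef_pos'],s['wrist_force'],s['gripper_width'],s['joint_pos'])
plan(bot,L-.13*ly-.002*lx+[0,0,.09],Rt([0,0,-1],-lx))
E
```

```text
22.65 [ 0.6009 -0.2348  0.1838] [0.5893 0.1233 0.3032] 0.7321773378303872 [ 0.403   0.4686 -0.1731  1.664   0.0914  1.0117  0.351 ]
shift [0.0029 0.0401 0.0528] rotvec [-0.0051  1.5702 -0.0025] rows 12.6
```

>>> carry_out(
  increments=[0,0,0.011,0,0.122,0,0,0,0.022,0,0.244,0,0.001,0,0.033,0,0.366,0,0.001,0,0.044,0,0.488,0,0.003,0,0.055,0,0.61,0],
  grip=100,
)

```text
clock: 23.07
eef_pos: [0.6556, -0.2288, 0.1814]
eef_rot: [-1.568, 0.002, -2.035]
wrist_force: [0.1, 0.7, -0.5]
gripper_width: 0.995
```

```bash
python3 - <<'E'
from place import *
from workcell import bot
s=bot.sense();print(s['clock'],s['eef_pos'])
plan(bot,L-.132*ly-.001*lx+[0,0,.08],Rt([0,0,-1],-lx))
E
```

```text
23.0667 [ 0.6556 -0.2288  0.1814]
shift [-0.0001  0.0474 -0.0002] rotvec [-0.0019  0.9548 -0.0028] rows 7.6
```

>>> carry_out(
  increments=[0,0,0,0,0.122,0,0,0.005,0,0,0.244,0,0,0.01,0,0,0.366,0,0,0.015,0,0,0.488,0,0,0.02,0,0,0.61,0],
)

```text
clock: 23.48
eef_pos: [0.6552, -0.2292, 0.161]
eef_rot: [-1.569, 0.003, -2.646]
wrist_force: [0.3, 0.2, 0.2]
gripper_width: 1.001
```

>>> carry_out(
  increments=[0,0.01,0,-0.001,0.12,0,0,0.02,0,-0.001,0.24,0,0,0.027,0,-0.002,0.345,-0.003,0,0.027,0,-0.002,0.345,-0.003,0,0.027,0,-0.002,0.345,-0.003],
)

```text
clock: 23.9
eef_pos: [0.655, -0.2291, 0.1335]
eef_rot: [-1.572, -0.001, -2.981]
wrist_force: [0.1, 0.1, 1.2]
gripper_width: 0.997
```

```bash
python3 - <<'E'
from place import *
from workcell import bot
import pickle
p=bot.camera_params('wrist');im=bot.capture('wrist'); crop(im,0,0,640,400,1,'pics/w22.png',50)
im=bot.capture('side'); crop(im,280,100,400,220,5,'pics/s22.png',10)
s=bot.sense();print(s['clock'],s['eef_pos'])
plan(bot,L-.132*ly-.001*lx+[0,0,.004],Rt([0,0,-1],-lx))
E
```

```text
24.0 [ 0.6553 -0.2295  0.1342]
shift [-0.0005  0.0762 -0.0009] rotvec [0.0006 0.0081 0.0001] rows 1.8
```

View pics/w22.png

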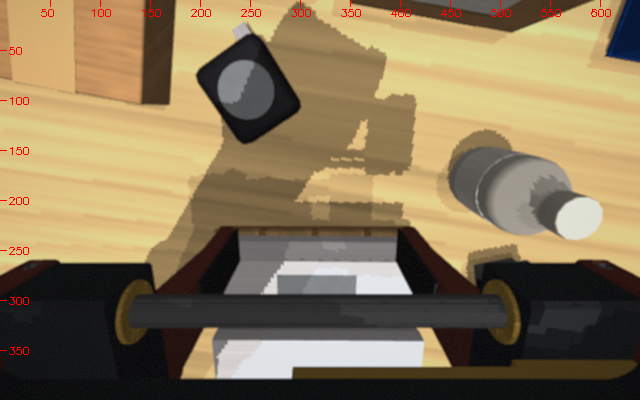

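View pics/s22.png

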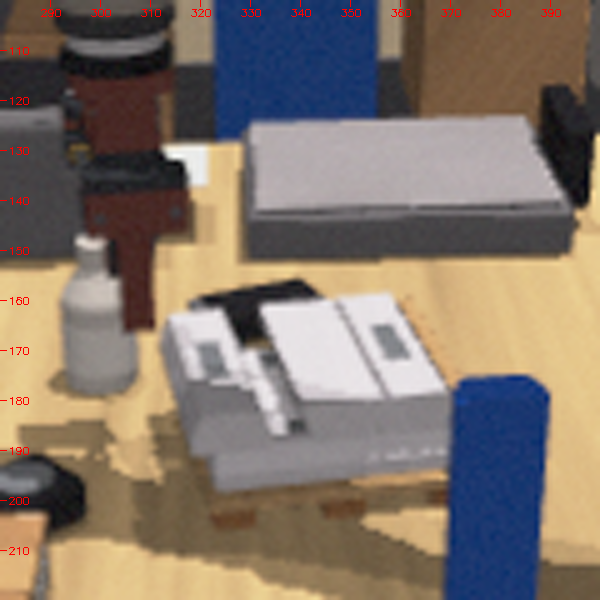

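>>> carry_out(
  increments=[0,0.02,0,0,0.008,0,0,0.04,0,0,0.008,0,0,0.06,0,0,0.008,0,0,0.071,0,0,0.008,0,0.001,0.0755,-0.001,0,0.008,0],
)

```text
clock: 24.42
eef_pos: [0.6528, -0.2286, 0.0563]
eef_rot: [-1.573, -0.003, -2.992]
wrist_force: [-0.8, -0.3, 0.4]
gripper_width: 0.999
```

>>> carry_out(
  increments=[0.003,0,0,0,0,0,0.006,0,0,0,0,0,0.009,0,0,0,0,0,0.012,0,0,0,0,0,0.015,0,0,0,0,0],
)

```text
clock: 24.83
eef_pos: [0.6388, -0.2313, 0.0587]
eef_rot: [-1.571, -0.0, -2.993]
wrist_force: [-1.0, 0.7, 0.5]
gripper_width: 1.003
```

```bash
python3 - <<'E'
from place import *
from workcell import bot
s=bot.sense();d=s['eef_pos']-L;print(s['clock'],'layer',d@lx,d@ly,d[2],s['wrist_force'])
plan(bot,L-.090*ly-.001*lx+[0,0,.004],Rt([0,0,-1],-lx))
E
```

```text
24.8333 layer -0.0011685598657379145 -0.1149483745338831 0.004712732254340074 [-0.9513  0.679   0.5129]
shift [ 0.025   0.0007 -0.0001] rotvec [ 0.0002 -0.0031  0.0001] rows 0.6
```

>>> carry_out(
  increments=[0.0025,0,0,0,-0.003,0,0.005,0,0,0,-0.003,0,0.0075,0,0,0,-0.003,0,0.01,0,0,0,-0.003,0,0.0125,0,0,0,-0.003,0],
)

```text
clock: 25.25
eef_pos: [0.6286, -0.2322, 0.0588]
eef_rot: [-1.571, 0.003, -2.989]
wrist_force: [5.6, 0.3, 0.7]
gripper_width: 1.001
```

>>> carry_out(
  increments=[0.002,0,0,0,0,0,0.004,0,0,0,0,0,0.006,0,0,0,0,0,0.0075,0,0,0,0,0,0.009,0,0,0,0,0],
)

```text
clock: 25.67
eef_pos: [0.6198, -0.2336, 0.0588]
eef_rot: [-1.571, 0.003, -2.989]
wrist_force: [5.1, 1.0, -0.6]
gripper_width: 1.001
```

```bash
python3 - <<'E'
from place import *
from workcell import bot
im=bot.capture('side'); crop(im,280,100,400,220,5,'pics/s23.png',10)
s=bot.sense();d=s['eef_pos']-L;print(s['clock'],'layer',d@lx,d@ly,d[2],s['wrist_force'])
plan(bot,L-.090*ly-.001*lx+[0,0,.004],Rt([0,0,-1],-lx))
E
```

```text
25.7167 layer -0.0005674810023675128 -0.09542356481169394 0.0047242791846579466 [5.3797 0.545  0.1634]
shift [0.0054 0.0007 0.0004] rotvec [ 0.0001  0.0008 -0.0028] rows 0.1
```

View pics/s23.png

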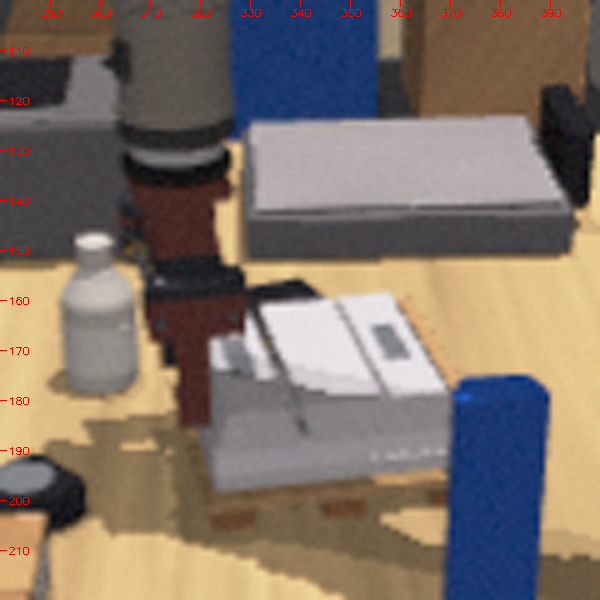

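>>> carry_out(
  increments=[0.001,0,0,0,0,0,0.002,0,0,0,0,0,0.003,0,0,0,0,0,0.0035,0,0,0,0,0,0.0035,0,0,0,0,0],
)

```text
clock: 26.13
eef_pos: [0.6162, -0.2342, 0.0587]
eef_rot: [-1.571, 0.003, -2.989]
wrist_force: [5.0, 1.6, -0.2]
gripper_width: 0.995
```

>>> carry_out(
  increments=[0.0008,0,0,0,0,0,0.0016,0,0,0,0,0,0.002,0,0,0,0,0],
)

```text
clock: 26.38
eef_pos: [0.6147, -0.2343, 0.0588]
eef_rot: [-1.571, 0.004, -2.989]
wrist_force: [6.8, 1.3, -1.8]
gripper_width: 1.002
```

>>> carry_out(
  increments=[0.001,0,0,0,0,0,0.002,0,0,0,0,0,0.002,0,0,0,0,0],
)

```text
clock: 26.63
eef_pos: [0.6144, -0.2342, 0.0589]
eef_rot: [-1.57, 0.007, -2.988]
wrist_force: [10.6, 0.1, -5.1]
gripper_width: 1.002
```

>>> carry_out(
  increments=[0.001,0,0,0,0,0,0.002,0,0,0,0,0,0.003,0,0,0,0,0,0.003,0,0,0,0,0],
)

```text
clock: 26.97
eef_pos: [0.6143, -0.2341, 0.0596]
eef_rot: [-1.569, 0.012, -2.987]
wrist_force: [17.2, 1.5, -8.3]
gripper_width: 1.001
```

>>> carry_out(
  increments=[-0.005,0,0,0,0,0,-0.015,0,0,0,0,0,-0.03,-0.002,0,0,0,0,-0.04,-0.03,0,0,0,0,-0.045,-0.07,0,0,0,0],
)

```text
clock: 27.38
eef_pos: [0.6495, -0.2273, 0.1241]
eef_rot: [-1.575, -0.01, -2.989]
wrist_force: [0.9, 1.2, -0.2]
gripper_width: 1.004
```

>>> carry_out(
  increments=[0,-0.04,0,0,0,0,0.01,-0.08,0,0,0,0,0.03,-0.12,0,0,0,0,0.06,-0.15,0,0,0,0,0.09,-0.16,0,0,0,0],
)

```text
clock: 27.8
eef_pos: [0.5639, -0.2433, 0.2923]
eef_rot: [-1.569, 0.003, -2.989]
wrist_force: [0.6, -0.7, 1.2]
gripper_width: 0.999
```

>>> carry_out(
  increments=[0,-0.01,0,0,0,0,0,-0.01,0,0,0,0,0,-0.01,0,0,0,0],
)

```text
clock: 28.05
eef_pos: [0.5632, -0.2424, 0.2978]
eef_rot: [-1.572, -0.001, -2.99]
wrist_force: [-0.5, 0.3, 0.4]
gripper_width: 1.001
```

```bash
python3 - <<'E'
from place import *
from workcell import bot
import pickle
p=bot.camera_params('wrist'); im=bot.capture('wrist'); crop(im,120,100,520,400,2,'pics/w24.png',20); pickle.dump(p,open('w24.pkl','wb'))
im=bot.capture('side'); cv2.imwrite('pics/side24.png',im[:,:,::-1]); crop(im,290,130,400,220,6,'pics/s24.png',10)
im=bot.capture('scene'); cv2.imwrite('pics/scene24.png',im[:,:,::-1]); crop(im,190,180,310,280,6,'pics/c24.png',20)
s=bot.sense();print(s['clock'],s['eef_pos'],s['wrist_force'])
E
```

```text
28.2 [ 0.5633 -0.2417  0.2961] [-0.6233 -0.9943 -0.5945]
```

View pics/w24.png

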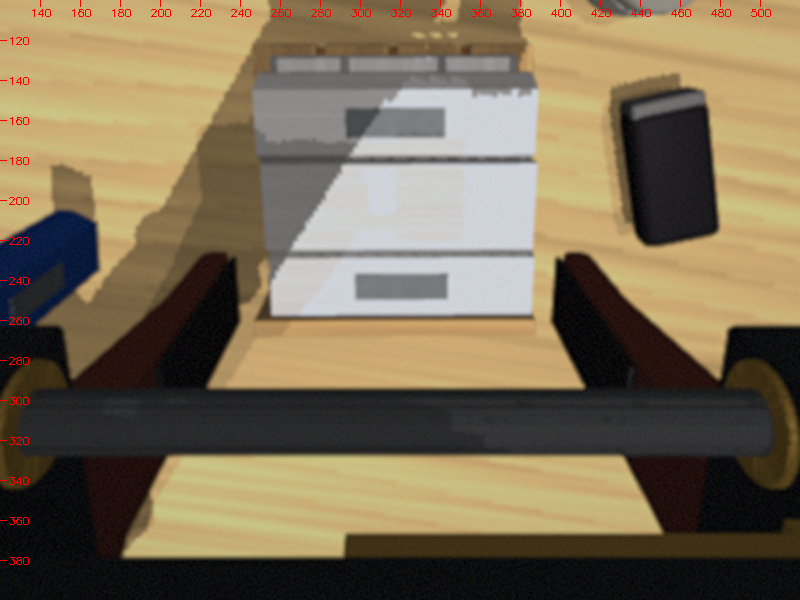

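View pics/s24.png

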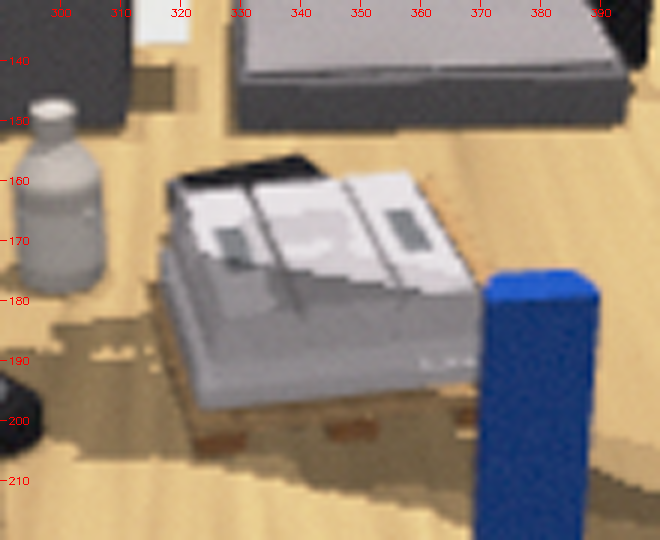

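View pics/scene24.png

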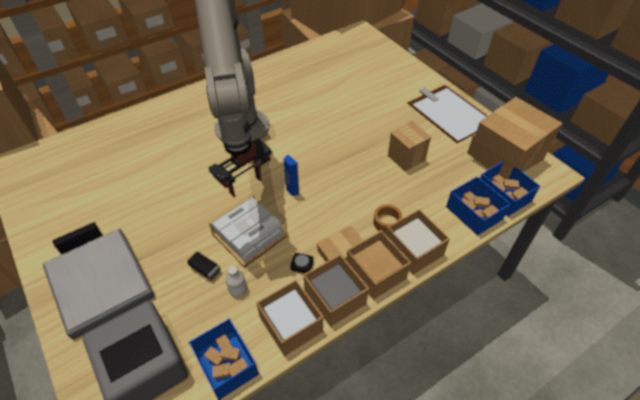

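```bash
python3 - <<'E'
from place import *
import pickle
p=pickle.load(open('w24.pkl','rb'))
def lay(X): d=X-L; return np.c_[d@lx,d@ly,d[:,2]]*1000
g=lambda a:np.array(a)/2+[120,100]
f=lambda n,q,z=.084: print(n,lay(atz(p,g(q),z))[:,:2].round(1).tolist())
f('a farL,farR,nearR,nearL',[[254,88],[537,88],[535,154],[258,156]])
f('b',[[260,162],[536,162],[533,249],[267,250]])
f('c',[[269,256],[533,255],[533,315],[271,316]])
f('layer narrow far',[[273,56],[514,56]],.054)
f('skid near',[[256,332],[534,332]],.03)
E
```

```text
a farL,farR,nearR,nearL [[83.8, -72.4], [-84.3, -72.6], [-85.5, -32.6], [83.8, -31.1]]
b [[82.8, -27.4], [-86.5, -27.6], [-88.0, 29.1], [81.5, 30.1]]
c [[80.5, 34.2], [-88.3, 33.2], [-90.8, 75.3], [81.4, 76.3]]
layer narrow far [[77.3, -89.3], [-75.2, -89.5]]
skid near [[105.1, 116.7], [-105.3, 116.4]]
```

```bash
python3 - <<'E'
from workcell import bot
print(bot.sense()['clock'], bot.finish_job())
E
```

```text
the job is handed in; nothing more can be done
28.2 None
```

The second layer is finished and handed in at 28.2 s. I laid the standing grey ingot broad face up and pushed it snug against the laid one. Then I laid the table ingot broad face down and pushed it snug against the middle one.

**Fit:** The last wrist picture puts the centre distances at about 53.2 mm and 53.7 mm, against the nominal 53.3 mm. The three tops are parallel and flat, and the laid ingot is still against the end board. Both pushes ended on a firm stop at 15–17 N.

**Ends:** They are even only to a few millimetres. Relative to the first layer's centre line, the new outer ingot is about 1–2 mm off, the middle one about 3–4 mm and the laid one about 5 mm. All are off the same way. The laid one was already off by 2–5 mm before I moved anything, depending on the camera. I set the middle one between its position and the layer's.

**Other things:** In the last scene and side pictures I see no change in the blue look-alike or the other things on the table; I did not measure them. The arm was clear of everything at the end.

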